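# Mix the colour pots and make up the sweet-factory colour rack

### The job

Get the colour rack ready for the next run of sweets: close the gap in the rack by butting its loose half flush and in line against the fixed half, and mix every colour pot that is there by pressing it upright onto the middle of the vortex mixer's sprung platform until the platform is fully down, keeping it down for about two seconds, always from light to dark (white, yellow, orange, blue, black). Finish with each pot standing upright on the middle of the disc of its own colour; the yellow and blue pots were put back in each other's places and must be swapped, for which the green mat is free. Do not disturb the other things on the bench.

Things in the scene. Friction and masses are not known exactly. Their poses are not given: they have to be found in the camera images.
- pot_white: white colour pot: closed upright cylinder, lid and body white with a paper band, 52 mm diameter, 60 mm high, about 0.14 kg; origin at the centre of its underside, z up along its axis. Not always present (then None); it starts on the bench between the robot and the rack.
- pot_yellow: yellow colour pot: closed upright cylinder, lid and body yellow with a paper band, 52 mm diameter, 60 mm high, about 0.14 kg; origin at the centre of its underside, z up along its axis. Always present; it starts on the blue disc of the fixed rack half.
- pot_orange: orange colour pot: closed upright cylinder, lid and body orange with a paper band, 52 mm diameter, 60 mm high, about 0.14 kg; origin at the centre of its underside, z up along its axis. Not always present (then None); it starts on the bench between the robot and the rack.
- pot_blue: blue colour pot: closed upright cylinder, lid and body blue with a paper band, 52 mm diameter, 60 mm high, about 0.14 kg; origin at the centre of its underside, z up along its axis. Always present; it starts on the yellow disc of the fixed rack half.
- pot_black: black colour pot: closed upright cylinder, lid and body black with a paper band, 52 mm diameter, 60 mm high, about 0.14 kg; origin at the centre of its underside, z up along its axis. Not always present (then None); it starts on the bench between the robot and the rack.
- mixer: touch-start vortex mixer, white housing 130 mm (x) by 110 mm (y) on rubber feet, 80 mm high to the top of its housing, fixed to the bench; origin at the centre of its underside, z up. It stands on the left or on the right of the robot. Its platform is on its centre line.
- platform_top (a point): centre of the top face of the mixer's round black rubber platform, 66 mm diameter, 112 mm above the bench when up; the point moves down with the platform.
- platform (a joint): travel of the mixer platform, m: 0 up, 0.008 fully depressed (hard stop). Spring: it starts to yield at 4 N and is fully down at 12 N; the weight of a pot alone does not move it.
- rack: fixed half of the colour rack: grey plate 120 mm (x) by 150 mm (y), 14 mm high, screwed to the bench; origin at the centre of its underside, y along the row of discs, z up. Its two discs (yellow and blue, either way round) lie 37.5 mm either side of its centre along y.
- rack_face (a point): middle of the -y end face of the fixed rack half, at bench height; axes as rack. The loose half butts here.
- spot_yellow: yellow disc, 55 mm diameter, flat on the fixed rack half, 14 mm above the bench; centre of the disc.
- spot_blue: blue disc, 55 mm diameter, flat on the fixed rack half, 14 mm above the bench; centre of the disc.
- module: loose half of the colour rack: grey plate 120 mm (x) by 260 mm (y), 14 mm high, 0.5 kg, standing free on the bench to the -y side of the fixed half with a gap of 25 to 55 mm; origin at the centre of its underside, y along the row towards the fixed half, z up.
- module_face (a point): middle of the +y end face of the loose rack half, at bench height (130 mm from module along +y). Flush means that this point meets rack_face.
- module_handle (a point): centre of the bar of the steel bow handle near the -y end of the loose rack half (117 mm from its origin): bar 70 mm along x, 12 mm thick in y, 14 mm high, its middle 47 mm above the bench, on two 10 mm posts 60 mm apart.
- spot_white (a point): white disc, 55 mm diameter, on top of the loose rack half, nearest the butting end (14 mm above its underside); it moves with the loose half.
- spot_orange (a point): orange disc, 55 mm diameter, on top of the loose rack half, in the middle of its row.
- spot_black (a point): black disc, 55 mm diameter, on top of the loose rack half, next to the handle.
- mat: empty green mat, 110 mm square, 3 mm thick, fixed to the bench on the other side of the robot from the mixer: the one place kept free to set a pot down for a moment; origin at the centre of its underside.
- tape_yellow: bystander, not to be disturbed: a yellow tape roll lying flat, 90 mm across, 18 mm high, beyond the rack; origin at the centre of its underside.
- spare_lid: bystander, not to be disturbed: a loose red screw lid, 52 mm across, 17 mm high, just in front of the pots; origin at the centre of its underside.
- spray: bystander, not to be disturbed: a clear bottle with a blue cap, 64 mm across, 170 mm high, left of the rack; origin at the centre of its underside.
- sample_jar: bystander, not to be disturbed: a glass jar of eyeball sweets with a steel lid, 69 mm across, 80 mm high, beyond the rack; origin at the centre of its underside.
- spatula: bystander, not to be disturbed: a spatula, 200 mm long, lying beyond the rack; origin at the middle of its length.
Things that resemble listed ones, but are neither listed nor needed, are in the scene too. What is meant by the pot_yellow is not pink or red, and is the smaller of those in its own colour.

How it is judged:
By the outcome, as a careful person would: the job done as asked, in the order asked, and still so for the second after the job is handed in, with the robot touching nothing.
Of pot_white, pot_orange, pot_black only 1 to 2 are there at a start; the rules pass over those that are not, and their reading is None.
At some moment in a run one of pot_white, pot_orange, pot_black may be knocked a few centimetres aside while the robot is not near it.
It also fails if it takes over 210 s, if anything falls off the work surface, if the arm or the gripper's body presses on something with over 40 N, if the wrist force passes 120 N, or if a joint passes its speed limit or range.

### The arm

A 6-joint arm with a two-finger parallel gripper is mounted at the origin on the work surface. World frame = base frame: x ahead of the robot, y to its left, z up, the work surface at z = 0. Lengths are in m, angles in rad, forces in N, time in s.
With the tool pointing down it reaches from about 0.275 to 0.975 m from the base axis. Payload 8.4 kg.
Tool frame: the origin (TCP) lies at the very end of the fingers, on their centre line; the grasp point (between the pads) lies env.hold_point_z behind it (env.hold_point_z is the distance from the TCP to the grasp point, in m); z points along the fingers, y is the direction in which the jaws open and shut (so a half turn about z gives the same grasp; the last joint's range is limited). The gripper opens to 92 mm and grips with 3 to 60 N. Pads are 20 mm wide; open, the fingers measure 128 mm over their backs; the gripper's body (75 mm by 189 mm) begins 69 mm behind the grasp point.
Start: joints at [1.208, 0.353, 1.633, -0, 1.155, -0.002], TCP at [0.221, 0.585, 0.215] pointing down, gripper open.
Joint ranges: [-2.63, 2.63], [-0.92, 2.1], [0.06, 2.66], [-1.3, 4.44], [0, 2.69], [-3.02, 3.02]. Speed limits (rad/s): [2.22, 2.22, 2.79, 3.14, 3.14, 3.14].

### API

Orientations are given as a unit quaternion [x, y, z, w].
In Python, from bench import status, imaging, env gives the robot as it stands.
- The arm moves only by the shell command python3 -m pendant 'ROWS' [OPENING] [FORCE]. ROWS is JSON, a list of rows, each a list of 4 numbers: the shift along the tool's x, y, z in m, then the turn about the tool's z in degrees. In form: [[x, y, z, roll], ...]. A call has 1 to 8 rows; each row shifts and turns the pose as measured when the row begins, along the tool's axes as they then stand; what a row does not reach is not made up. A row lasts 1/12 s, in which the tool goes at most 41.7 mm and 7.16 degrees, less where a joint would pass 70% of its speed; a pose out of reach is approached as far as the arm can. A call is refused whole if a number of a shift passes 0.0417 or a number of a turn 7.16, either way. A call with a gripper value outside its range is refused whole. OPENING is the opening, from 0 (shut) to 1 (fully open), set as the call begins (- or left out, the last holds). The fingers move at their own pace and stop on an object; FORCE is the grip in N (left out, the last holds). Time passes only in rows, so rows that do not move let the fingers close. It gives the time, the measured TCP pose, the force and the opening at its end, in the units of the state.
- status.sense(): the state, without advancing time (a new reading comes with each control period).
- imaging.grab_frame(name): name is "scene" or "top" or "wrist"; returns the picture (420x560x3 uint8, red, green, blue); there is no depth.
- imaging.camera_params(name): a dict with "fx", "fy", "cx", "cy" (pixels), "dist" ([k1, k2, p1, p2, k3] as OpenCV has them; the pictures are not rectified), "eye" and "orientation" of the camera in the world; the wrist camera has in their place "hand_eye" (4x4, takes a point from camera to tool coordinates, whose origin is the TCP and whose axes are the flange's). Camera axes: x right, y up, looking along -z (the intrinsics and any distortion apply to the point x, -y, -z); pixel columns grow to the right and rows downward; lengths in m; the calibration is good to about 2 mm. A picture is of the moment at which its call begins: read the wrist's pose just before it. camera_params takes no time and is no camera call.
- env.close_job(): hands the job in, once; it reports no verdict.
The state is a dict: "clock": time; "qpos": joint angles; "dq": joint speeds; "joint_efforts": joint torques, N m; "ee_pos": TCP position; "eef_rot": TCP orientation; "force": force on the tool from outside, world axes, zero at the start; "wrist_torque": the same for the moment, N m; "grip_width": opening from 0.0 (shut) to 1.0 (fully open).
Only numpy, scipy, OpenCV 4.12 (cv2) and the standard library are available. Lean on these libraries where they do the work, as an engineer would, in place of code of your own. Each camera call takes 0.05 s, during which the arm holds its last target.

## Working session

There is one attempt and no reset: what is moved stays moved. The work goes in short steps, Python scripts to look and compute and a shell command to move; the robot and the scene stay as the last step left them, time stands still between calls to the robot, and variables do not carry over. Pictures are saved under pics/ and viewed, and the job is handed in when it is done.

```bash
ls -la; mkdir -p pics; python3 - <<'E'
from bench import status, imaging, env
import cv2
print(status.sense()); print(env.hold_point_z)
for n in ("scene","top","wrist"):
    im=imaging.grab_frame(n); cv2.imwrite(f"pics/{n}0.png",im[:,:,::-1]); print(n,imaging.camera_params(n))
E
```

```text
total 12
drwxr-xr-x  3 agent agent 4096 Dec  7 14:49 .
drwxr-xr-x 23 root  root  4096 Dec  7 14:49 ..
drwxr-xr-x  2 agent agent 4096 Dec  7 14:49 pics
{'clock': 0.0, 'qpos': array([ 1.20757157e+00,  3.53616255e-01,  1.63411213e+00,  3.74101710e-06,
        1.15517055e+00, -2.42534492e-03]), 'dq': array([-0.00195487, -0.00131266,  0.00035938,  0.00102038, -0.00134292,
       -0.00103384]), 'joint_efforts': array([ 1.85444437e-04, -5.93861711e+01, -3.34213722e+01,  6.97369594e-02,
        2.32279842e-02, -8.04032561e-05]), 'ee_pos': array([0.22048463, 0.58431225, 0.21389302]), 'eef_rot': array([ 1.79423513e-01,  9.83771709e-01, -6.41944002e-04, -1.20428554e-04]), 'force': array([-0.56874368, -0.20685123,  0.06354928]), 'wrist_torque': array([-0.00022018, -0.02689896,  0.01023659]), 'grip_width': 0.9955167791735925}
0.0187
scene {'fx': 411.42671358902356, 'fy': 411.42671358902356, 'cx': 284.94475931102266, 'cy': 207.26631611089422, 'dist': array([-0.04238069,  0.        ,  0.        ,  0.        ,  0.        ]), 'eye': array([ 1.06156415, -0.25087222,  0.7578581 ]), 'orientation': array
[... 208 characters left out ...]
 0.        ,  0.        ]), 'eye': array([0.4303022 , 0.08034612, 1.26160896]), 'orientation': array([-0.03467016,  0.05430293,  0.71293465, -0.69826454])}
wrist {'fx': 292.6843115737211, 'fy': 292.6843115737211, 'cx': 277.84742605660546, 'cy': 206.84440851823322, 'dist': array([-0.00925781,  0.        ,  0.        ,  0.        ,  0.        ]), 'hand_eye': array([[-2.11064986e-04,  9.71190365e-01,  2.38304909e-01,
         6.49867680e-02],
       [ 9.99999819e-01,  7.07829733e-05,  5.97223141e-04,
        -9.44026462e-04],
       [ 5.63149431e-04,  2.38304992e-01, -9.71190205e-01,
        -1.69519604e-01],
       [ 0.00000000e+00,  0.00000000e+00,  0.00000000e+00,
         1.00000000e+00]])}
```

View pics/top0.png

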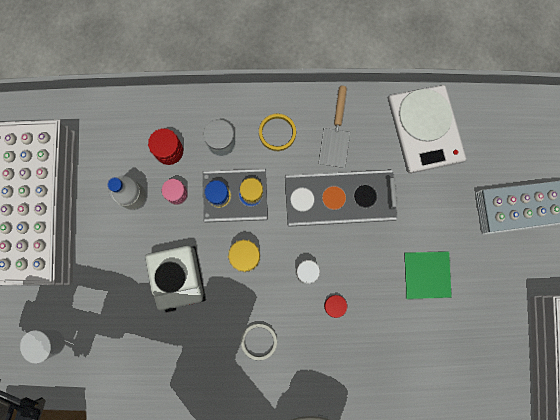

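View pics/scene0.png

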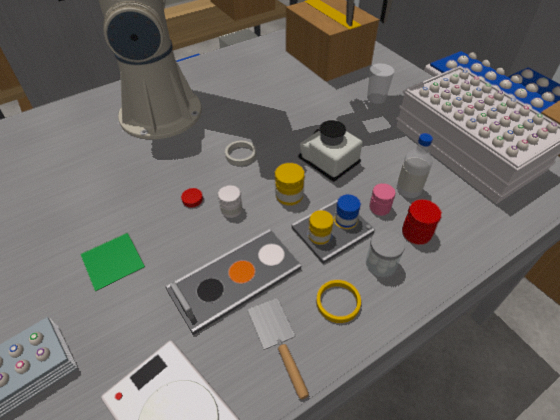

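View pics/wrist0.png

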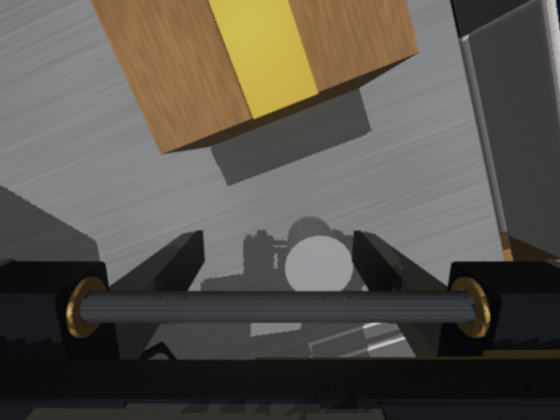

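The top view shows white pot (308,270), blue pot (217,191) and yellow pot (251,189) on the fixed half, and the loose half to the right of it with its handle at (392,192). The mixer is at (174,278) and the mat at (428,275). The large yellow can (245,255) and the pink and red cans are decoys. Orange and black are absent.

```bash
cat > h.py <<'E'
import numpy as np, cv2
from scipy.spatial.transform import Rotation as R
from bench import status, imaging, env
def cam(name, s=None):
    p=imaging.camera_params(name)
    K=np.array([[p['fx'],0,p['cx']],[0,p['fy'],p['cy']],[0,0,1]])
    if name=='wrist':
        T=np.eye(4);T[:3,:3]=R.from_quat(s['eef_rot']).as_matrix();T[:3,3]=s['ee_pos'];T=T@p['hand_eye']
        return K,p['dist'],T[:3,:3],T[:3,3]
    return K,p['dist'],R.from_quat(p['orientation']).as_matrix(),np.array(p['eye'])
def ray(c,uv):
    K,d,M,e=c
    q=cv2.undistortPoints(np.array(uv,float).reshape(-1,1,2),K,d).reshape(-1,2)
    v=np.c_[q[:,0],-q[:,1],-np.ones(len(q))]@M.T
    return v
def onz(c,uv,z):
    v=ray(c,uv); return c[3]+v*((z-c[3][2])/v[:,2])[:,None]
def proj(c,P):
    K,d,M,e=c
    q=(np.atleast_2d(P)-e)@M; q=q*[1,-1,-1]
    return cv2.projectPoints(q.reshape(-1,1,3),np.zeros(3),np.zeros(3),K,d)[0].reshape(-1,2)
def grab(name,tag):
    s=status.sense(); im=imaging.grab_frame(name); cv2.imwrite(f'pics/{name}_{tag}.png',im[:,:,::-1]); return s,im
def yaw(s):
    m=R.from_quat(s['eef_rot']).as_matrix(); return np.degrees(np.arctan2(m[1,1],m[0,1]))
def blobs(mask,amin=40):
    n,l,st,ce=cv2.connectedComponentsWithStats(mask.astype(np.uint8))
    return [(st[i,4],ce[i].round(1),l==i) for i in range(1,n) if st[i,4]>=amin]
def rows(target,y_ang=None,s=None):
    "tool-frame displacement to target TCP"
    s=s or status.sense(); m=R.from_quat(s['eef_rot']).as_matrix()
    return m.T@(np.array(target)-s['ee_pos'])
E
python3 - <<'E'
from h import *
im=cv2.imread('pics/top0.png'); h=cv2.cvtColor(im,cv2.COLOR_BGR2HSV)
H,S,V=h[...,0].astype(int),h[...,1].astype(int),h[...,2].astype(int)
c=cam('top')
ms={'yel':(abs(H-23)<6)&(S>150)&(V>90),'blue':(abs(H-112)<10)&(S>130)&(V>60),'orange':(abs(H-9)<6)&(S>150)&(V>90),'red':((H<4)|(H>175))&(S>150)&(V>90),'green':(abs(H-60)<12)&(S>100),'white':(V>205)&(S<40),'black':(V<45)}
for k,m in ms.items():
    for a,ce,_ in blobs(m,60):
        print(k,a,ce,*[ (z,onz(c,ce,z)[0,:2].round(4)) for z in (0.,.014,.06,.074,.112)])
big=cv2.resize(im[130:330,140:470],None,fx=2.4,fy=2.4,interpolation=cv2.INTER_CUBIC);cv2.imwrite('pics/z0.png',big)
E
```

```text
yel 351 [276.7 131.3] (0.0, array([0.7975, 0.058 ])) (0.014, array([0.7934, 0.0583])) (0.06, array([0.78  , 0.0591])) (0.074, array([0.7759, 0.0593])) (0.112, array([0.7649, 0.06  ]))
yel 433 [250.9 189.4] (0.0, array([0.6554, 0.1224])) (0.014, array([0.6529, 0.1219])) (0.06, array([0.6447, 0.1204])) (0.074, array([0.6422, 0.1199])) (0.112, array([0.6354, 0.1186]))
yel 756 [243.8 255.2] (0.0, array([0.4991, 0.1413])) (0.014, array([0.4984, 0.1407])) (0.06, array([0.4959, 0.1384])) (0.074, array([0.4951, 0.1378])) (0.112, array([0.493 , 0.1359]))
blue 151 [114.4 184.4] (0.0, array([0.6745, 0.4515])) (0.014, array([0.6718, 0.4474])) (0.06, array([0.6629, 0.4338])) (0.074, array([0.6602, 0.4297])) (0.112, array([0.6528, 0.4185]))
blue 434 [216.1 192. ] (0.0, array([0.6507, 0.2053])) (0.014, array([0.6483, 0.204 ])) (0.06, array([0.6402, 0.1994])) (0.074, array([0.6378, 0.198 ])) (0.112, array([0.6312, 0.1942]))
orange 397 [333.6 197.5] (0.0, array([ 0.6323, -0.0746])) (0.014, array([ 0.6301, -0.0729])) (0.06, array([ 0.6227, -0.0672])) (0.074, array([ 0.6205, -0.0655])) (0.112, array([ 
[... 2351 characters left out ...]
3])) (0.014, array([ 0.6331, -0.1477])) (0.06, array([ 0.6257, -0.1393])) (0.074, array([ 0.6234, -0.1367])) (0.112, array([ 0.6172, -0.1298]))
black 93 [199.5 273.8] (0.0, array([0.4575, 0.2458])) (0.014, array([0.4572, 0.2439])) (0.06, array([0.4562, 0.2379])) (0.074, array([0.4559, 0.2361])) (0.112, array([0.4551, 0.2311]))
black 709 [169.5 276.8] (0.0, array([0.4516, 0.3165])) (0.014, array([0.4513, 0.3139])) (0.06, array([0.4505, 0.3053])) (0.074, array([0.4503, 0.3027])) (0.112, array([0.4497, 0.2956]))
black 759 [ 21.4 407.4] (0.0, array([0.1418, 0.6819])) (0.014, array([0.145 , 0.6752])) (0.06, array([0.1556, 0.6533])) (0.074, array([0.1588, 0.6466])) (0.112, array([0.1674, 0.6285]))
```

View pics/z0.png

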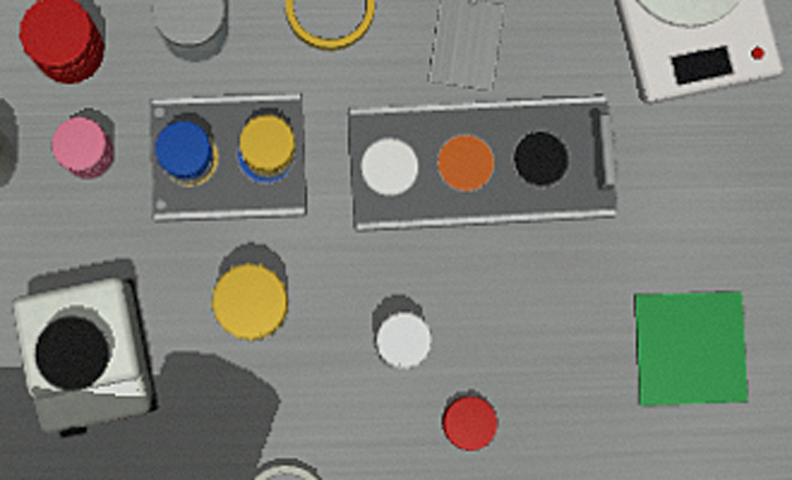

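```bash
python3 - <<'E'
from h import *
c=cam('top')
def P(l): return onz(c,np.array(l)/2.4+[140,130]-0.3,0.014)[:,:2]
print('mod TL BL TR BR',P([(349,110),(356,229),(605,97),(615,215)]).round(4))
print('rack TL TR BR BL',P([(151,99),(302,95),(306,215),(153,218)]).round(4))
print('bar ends top', onz(c,np.array([(604,114),(610,186)])/2.4+[140,130],0.054).round(4))
print('platform',onz(c,[169.5,276.8],.112)); s=status.sense();print(yaw(s))
E
```

```text
mod TL BL TR BR [[ 0.6848  0.0405]
 [ 0.5666  0.0364]
 [ 0.6943 -0.2158]
 [ 0.5754 -0.2199]]
rack TL TR BR BL [[0.6995 0.2358]
 [0.7007 0.0866]
 [0.5813 0.0848]
 [0.5812 0.234 ]]
bar ends top [[ 0.6683 -0.2051  0.054 ]
 [ 0.5981 -0.2074  0.054 ]]
platform [[0.44966962 0.29556431 0.112     ]]
69.32689885250348
```

```bash
python3 -m pendant '[[0,0,0,-5.7],[0,0,0,-5.7],[0,0,0,-5.7],[0,0,0,-5.6]]' 1; python3 -m pendant '[[-0.018,-0.037,0,0],[-0.018,-0.037,0,0],[-0.018,-0.037,0,0],[-0.018,-0.037,0,0],[-0.018,-0.037,0,0],[-0.018,-0.037,0,0],[-0.018,-0.037,0,0],[-0.018,-0.037,0,0]]'
```

```text
clock: 0.48
ee_pos: [0.2202, 0.5836, 0.2127]
eef_rot: [-0.024, 1.0, -0.002, -0.001]
force: [0.3, 0.7, -0.2]
grip_width: 1.001
clock: 1.15
ee_pos: [0.3791, 0.2951, 0.2105]
eef_rot: [-0.033, 0.999, -0.001, -0.001]
force: [0.3, 0.6, 0.8]
grip_width: 1.002
```

```bash
python3 -m pendant '[[-0.016,-0.038,0,0],[-0.016,-0.038,0,0],[-0.016,-0.038,0,0],[-0.016,-0.038,0,0],[-0.016,-0.038,0,0],[-0.016,-0.038,0,0],[-0.016,-0.038,0,0],[-0.016,-0.038,0,0]]';  python3 -m pendant '[[-0.015,-0.035,0,0],[-0.015,-0.035,0,0],[-0.015,-0.035,0,0],[0,0,0,0]]'; python3 - <<'E'
from h import *
s=status.sense();print(s['clock'],s['ee_pos'],yaw(s),s['qpos'],rows([.633,-.206,.2]))
grab('wrist','1')
E
```

```text
clock: 1.82
ee_pos: [0.5254, -0.0047, 0.2112]
eef_rot: [-0.034, 0.999, -0.001, -0.001]
force: [0.9, 0.3, 0.5]
grip_width: 1.001
clock: 2.15
ee_pos: [0.581, -0.1186, 0.2109]
eef_rot: [-0.032, 1.0, -0.002, 0.0]
force: [-0.2, 0.3, -1.0]
grip_width: 0.999
2.15 [ 0.58096854 -0.11863026  0.21088777] 93.61080586331327 [-0.20212496  0.30644784  1.70880458 -0.00334554  1.12508331 -1.83450206] [-0.04642099 -0.09043739  0.01120082]
```

View pics/wrist_1.png

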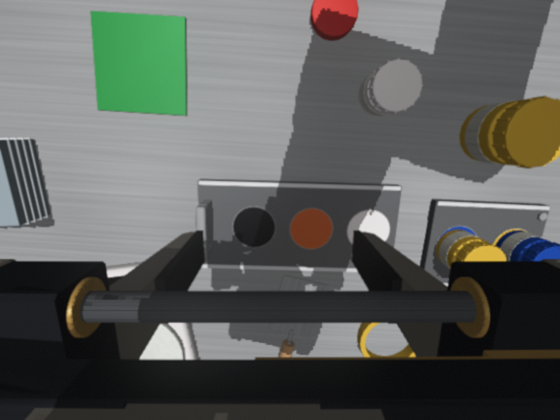

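```bash
python3 -m pendant '[[-0.015,-0.03,0.02,0.8],[-0.015,-0.03,0.02,0.8],[-0.015,-0.03,0.02,0],[0,0,0,0],[0,0,0,0]]'; python3 - <<'E'
from h import *
s=status.sense();print(s['clock'],s['ee_pos'],yaw(s),rows([.633,-.206,.029]))
s,im=grab('wrist','2')
c=cam('wrist',s)
print(proj(c,[[.6683,-.2051,.054],[.5981,-.2074,.054],[.633,-.206,.054]]))
E
```

```text
clock: 2.62
ee_pos: [0.6288, -0.2035, 0.1479]
eef_rot: [-0.017, 1.0, 0.001, -0.001]
force: [-0.1, 0.0, -0.9]
grip_width: 1.001
2.6167 [ 0.62883272 -0.20353568  0.14792577] 91.92230542321516 [-0.00436731 -0.00275986  0.1189121 ]
[[276.40755033 247.87073692]
 [276.36321448 174.84174662]
 [276.66116861 212.26799743]]
```

View pics/wrist_2.png

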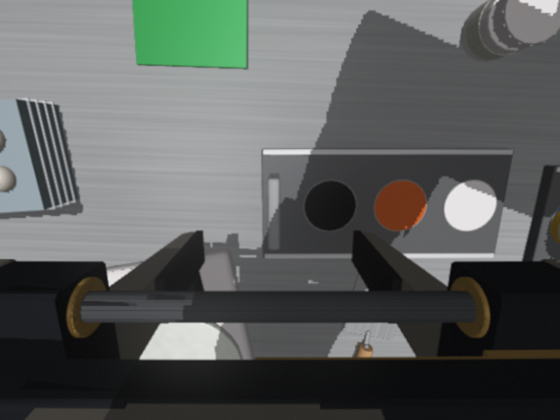

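```bash
python3 -m pendant '[[-0.002,-0.0025,0.024,0],[-0.002,-0.0025,0.024,0],[0,0,0.024,0],[0,0,0.024,0],[0,0,0.02,0],[0,0,0,0],[0,0,0,0]]' ; python3 - <<'E'
from h import *
s=status.sense();print(s['clock'],s['ee_pos'],yaw(s),rows([.6325,-.208,.029]),s['force'])
E
```

```text
clock: 3.25
ee_pos: [0.6332, -0.1982, 0.0359]
eef_rot: [-0.021, 1.0, 0.0, 0.002]
force: [0.1, 0.1, 0.5]
grip_width: 1.001
3.25 [ 0.6331847  -0.19821452  0.03587714] 92.37144016660653 [ 0.00111379 -0.00975381  0.00686601] [0.08758609 0.13695337 0.48954945]
```

```bash
python3 -m pendant '[[0,-0.009,0.006,0],[0,0,0,0]]' ; python3 - <<'E'
from h import *
s=status.sense();print(s['clock'],s['ee_pos'],yaw(s),rows([.6325,-.208,.029]),s['force'])
E
```

```text
clock: 3.42
ee_pos: [0.6345, -0.2062, 0.0325]
eef_rot: [-0.022, 1.0, 0.0, 0.003]
force: [0.3, 1.6, 0.4]
grip_width: 1.001
3.4167 [ 0.63449415 -0.20622027  0.03249673] 92.51563545180625 [ 0.00209038 -0.00169042  0.00348482] [0.32583069 1.62157704 0.40483816]
```

```bash
python3 -m pendant '[[0,0,0.003,0.4],[0,0,0,0],[0,0,0,0],[0,0,0,0],[0,0,0,0],[0,0,0,0]]' 0 25;python3 -m pendant '[[0,0,0,0],[0,0,0,0],[0,0,0,0],[0,0,0,0]]'; python3 - <<'E'
from h import *
s=status.sense();print(s['clock'],s['ee_pos'],yaw(s),s['force'],s['wrist_torque'])
s,im=grab('wrist','3'); grab('top','3')
E
```

```text
clock: 3.92
ee_pos: [0.6373, -0.2076, 0.0342]
eef_rot: [-0.018, 1.0, -0.001, 0.006]
force: [-0.9, 0.3, -0.6]
grip_width: 0.589
clock: 4.25
ee_pos: [0.6373, -0.2077, 0.0343]
eef_rot: [-0.018, 1.0, -0.001, 0.006]
force: [0.4, 0.3, 0.1]
grip_width: 0.297
4.25 [ 0.63727177 -0.2076667   0.03430169] 92.0052919829605 [0.36370111 0.34430642 0.12766235] [ 0.05680667 -0.01505754  0.03582716]
```

View pics/wrist_3.png

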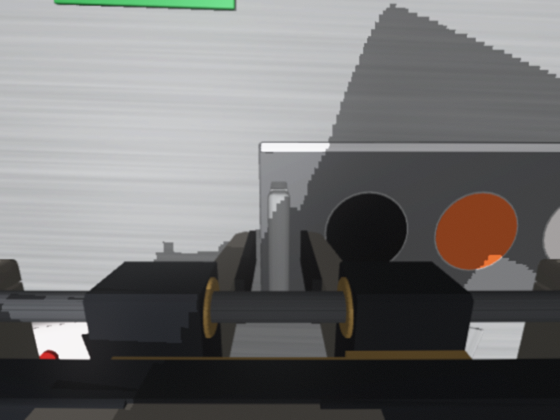

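View pics/top_3.png

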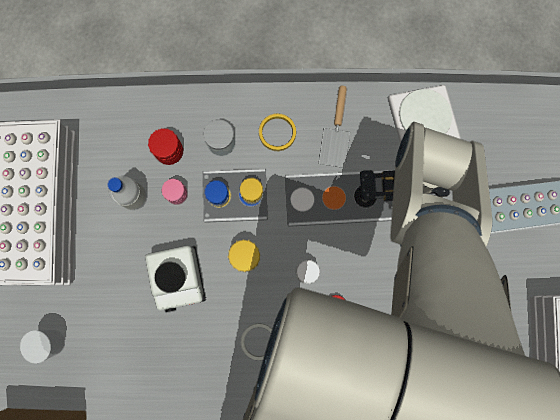

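```bash
python3 -m pendant '[[0,0,0,0],[0,0,0,0],[0,0,0,0],[0,0,0,0],[0,0,0,0],[0,0,0,0]]' 0 25; python3 - <<'E'
from h import *
s=status.sense();print(s['clock'],s['ee_pos'],yaw(s),s['force'],s['wrist_torque'])
E
```

```text
clock: 4.85
ee_pos: [0.6373, -0.2076, 0.0342]
eef_rot: [-0.018, 1.0, -0.001, 0.006]
force: [-0.4, -0.3, 0.5]
grip_width: 0.127
4.85 [ 0.63725236 -0.20756591  0.03424597] 92.00731297763718 [-0.40292092 -0.2826733   0.47518367] [ 0.10767943  0.05970285 -0.00577199]
```

```bash
python3 -m pendant '[[-0.0014,0.0044,0,0],[-0.0014,0.0044,0,0],[-0.0014,0.0044,0,0.4],[-0.0014,0.0044,0,0.4],[-0.0014,0.0044,0,0.4],[-0.0014,0.0044,0,0.1],[-0.0014,0.0044,0,0],[-0.0014,0.0044,0,0]]'; python3 -m pendant '[[0,0,0,0],[0,0,0,0],[0,0,0,0]]'; python3 - <<'E'
from h import *
s=status.sense();print(s['clock'],s['ee_pos'],yaw(s),s['force'],s['wrist_torque'])
grab('top','4');grab('scene','4')
im=cv2.imread('pics/top_4.png');cv2.imwrite('pics/z4.png',cv2.resize(im[150:240,190:410],None,fx=3.6,fy=3.6,interpolation=cv2.INTER_CUBIC))
E
```

```text
clock: 5.52
ee_pos: [0.6477, -0.1711, 0.0342]
eef_rot: [-0.005, 1.0, -0.002, 0.006]
force: [-1.8, -2.8, 0.7]
grip_width: 0.13
clock: 5.77
ee_pos: [0.6482, -0.1694, 0.0343]
eef_rot: [-0.006, 1.0, -0.002, 0.006]
force: [-2.0, -3.0, 0.6]
grip_width: 0.125
5.7667 [ 0.64818694 -0.16942328  0.03425047] 90.69177824015946 [-1.98801314 -3.03799838  0.61934404] [-0.55068198  0.20804988  0.07250524]
```

View pics/z4.png

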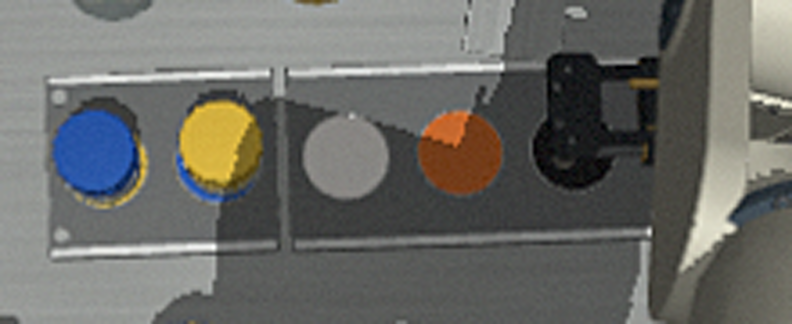

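View pics/scene_4.png

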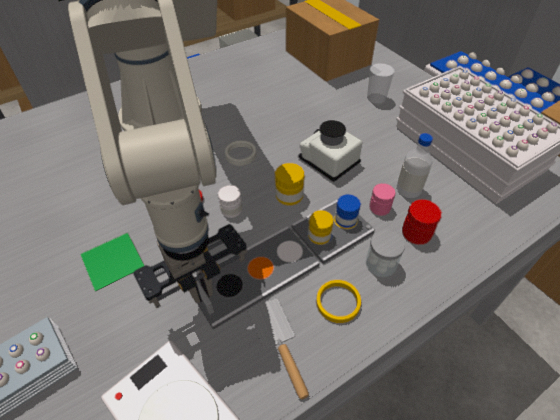

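```bash
cat > rails.py <<'E'
from h import *
import sys
def run(fn, xs_rack, xs_mod, bands=((165,176),(212,224))):
    im=cv2.imread(fn); g=cv2.cvtColor(im,cv2.COLOR_BGR2GRAY).astype(float); c=cam('top')
    for nm,(b0,b1) in zip(('top','bot'),bands):
        for nx,xs in (('rack',xs_rack),('mod',xs_mod)):
            pts=[]
            for u in range(*xs):
                col=g[b0:b1,u]; k=int(col.argmax()); 
                lo=max(0,k-2);w=col[lo:k+3]-np.median(col)*0-col[lo:k+3].min(); pts.append((u,b0+lo+(w*np.arange(len(w))).sum()/w.sum()))
            P=onz(c,pts,0.016)
            p=np.polyfit(P[:,1],P[:,0],1); r=P[:,0]-np.polyval(p,P[:,1]); k=abs(r)<0.0015
            p=np.polyfit(P[k,1],P[k,0],1)
            print(nm,nx,'yaw',-np.degrees(np.arctan(p[0])).round(2),'x at y=.0857',np.polyval(p,.0857).round(4),'n',k.sum(),len(k),'rms',r[k].std().round(5))
E
python3 - <<'E'
from rails import *
run('pics/top0.png',(206,264),(290,390),((165,182),(212,228)))
run('pics/top_4.png',(206,264),(274,328),((163,176),(212,224)))
E
```

```text
top rack yaw 0.93 x at y=.0857 0.6997 n 58 58 rms 0.00042
top mod yaw 1.92 x at y=.0857 0.6823 n 100 100 rms 0.00048
bot rack yaw 1.07 x at y=.0857 0.5856 n 58 58 rms 0.00023
bot mod yaw 2.04 x at y=.0857 0.5676 n 100 100 rms 0.0003
top rack yaw 0.93 x at y=.0857 0.6997 n 58 58 rms 0.00042
top mod yaw 1.12 x at y=.0857 0.6989 n 54 54 rms 0.00027
bot rack yaw 1.0 x at y=.0857 0.5855 n 58 58 rms 0.00023
bot mod yaw 0.87 x at y=.0857 0.5849 n 54 54 rms 0.00019
```

```bash
python3 -m pendant '[[-0.0004,0.0025,0,0],[-0.0004,0.0025,0,0],[0,0.002,0,0],[0,0.001,0,0]]'; python3 -m pendant '[[0,0.0015,0,0]]';python3 -m pendant '[[0,0.0015,0,0]]'; python3 -m pendant '[[0,0.0015,0,0]]'
```

```text
clock: 6.2
ee_pos: [0.649, -0.1618, 0.0342]
eef_rot: [-0.005, 1.0, -0.002, 0.006]
force: [-0.8, -3.4, -0.3]
grip_width: 0.126
clock: 6.28
ee_pos: [0.6498, -0.1614, 0.0345]
eef_rot: [-0.006, 1.0, -0.003, 0.007]
force: [2.0, -14.5, -0.1]
grip_width: 0.127
clock: 6.37
ee_pos: [0.6505, -0.1613, 0.0349]
eef_rot: [-0.006, 1.0, -0.005, 0.008]
force: [-2.6, -12.8, -0.5]
grip_width: 0.123
clock: 6.45
ee_pos: [0.6506, -0.1613, 0.0349]
eef_rot: [-0.006, 1.0, -0.006, 0.008]
force: [-2.7, -12.5, -1.4]
grip_width: 0.132
```

```bash
python3 - <<'E'
from rails import *
grab('top','5')
run('pics/top_5.png',(206,264),(274,320),((163,176),(212,224)))
im=cv2.imread('pics/top_5.png');cv2.imwrite('pics/z5.png',cv2.resize(im[150:240,190:410],None,fx=3.6,fy=3.6,interpolation=cv2.INTER_CUBIC))
E
```

```text
top rack yaw 0.92 x at y=.0857 0.6996 n 58 58 rms 0.00044
top mod yaw 1.28 x at y=.0857 0.7007 n 46 46 rms 0.00027
bot rack yaw 1.06 x at y=.0857 0.5856 n 58 58 rms 0.00024
bot mod yaw 1.15 x at y=.0857 0.5866 n 46 46 rms 0.00017
```

View pics/z5.png

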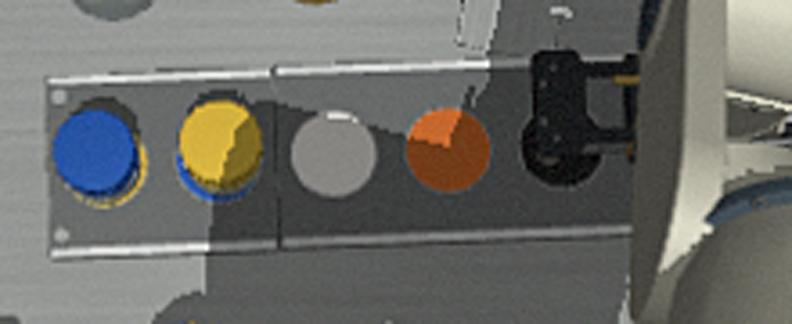

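```bash
python3 -m pendant '[[0.0015,0,0,0],[0.001,0,0,0]]'; python3 -m pendant '[[0,0.001,0,0],[0,0.001,0,0]]';  python3 - <<'E'
from rails import *
grab('top','6')
run('pics/top_6.png',(206,264),(274,320),((163,176),(212,224)))
E
```

```text
clock: 6.67
ee_pos: [0.6484, -0.1619, 0.0349]
eef_rot: [-0.006, 1.0, -0.006, 0.008]
force: [1.6, -3.9, -1.4]
grip_width: 0.128
clock: 6.83
ee_pos: [0.6497, -0.1615, 0.0354]
eef_rot: [-0.006, 1.0, -0.007, 0.01]
force: [1.3, -8.2, -0.6]
grip_width: 0.125
top rack yaw 0.92 x at y=.0857 0.6996 n 58 58 rms 0.00043
top mod yaw 0.94 x at y=.0857 0.7009 n 46 46 rms 0.00026
bot rack yaw 1.02 x at y=.0857 0.5855 n 58 58 rms 0.00028
bot mod yaw 0.91 x at y=.0857 0.5866 n 46 46 rms 0.0002
```

```bash
python3 -m pendant '[[0.0007,-0.002,0,0],[0.0007,-0.0015,0,0],[0,0,0,0]]'; python3 -m pendant '[[0,0.0015,0,0],[0,0.001,0,0]]';  python3 - <<'E'
from rails import *
grab('top','7')
run('pics/top_7.png',(206,264),(274,320),((163,176),(212,224)))
im=cv2.imread('pics/top_7.png');cv2.imwrite('pics/z5.png',cv2.resize(im[150:240,190:410],None,fx=3.6,fy=3.6,interpolation=cv2.INTER_CUBIC))
E
```

```text
clock: 7.13
ee_pos: [0.6476, -0.1631, 0.0347]
eef_rot: [-0.006, 1.0, -0.006, 0.009]
force: [1.6, -2.8, -0.7]
grip_width: 0.132
clock: 7.3
ee_pos: [0.6485, -0.1618, 0.0351]
eef_rot: [-0.006, 1.0, -0.007, 0.01]
force: [2.4, -8.3, -0.1]
grip_width: 0.126
top rack yaw 0.89 x at y=.0857 0.6996 n 58 58 rms 0.00044
top mod yaw 0.75 x at y=.0857 0.7007 n 46 46 rms 0.00019
bot rack yaw 1.03 x at y=.0857 0.5856 n 58 58 rms 0.00028
bot mod yaw 0.69 x at y=.0857 0.5864 n 46 46 rms 0.00018
```

View pics/z5.png

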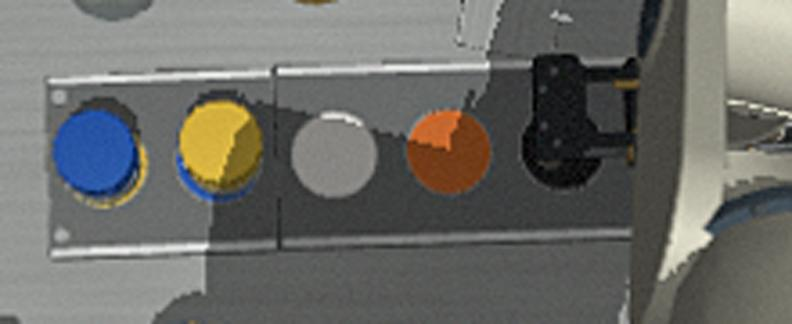

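```bash
python3 -m pendant '[[0,-0.003,0,0],[0,-0.003,0,-0.3],[0,-0.001,0,0],[0,0,0,0],[0,0,0,0]]';  python3 - <<'E'
from rails import *
grab('top','8')
s=status.sense();print(s['ee_pos'],yaw(s))
run('pics/top_8.png',(206,264),(277,322),((163,176),(212,224)))
E
```

```text
clock: 7.77
ee_pos: [0.648, -0.1674, 0.0345]
eef_rot: [-0.008, 1.0, -0.006, 0.009]
force: [1.0, -0.4, -1.8]
grip_width: 0.125
[ 0.64795251 -0.16738228  0.03452064] 90.93623241792037
top rack yaw 0.93 x at y=.0857 0.6996 n 58 58 rms 0.00043
top mod yaw 0.64 x at y=.0857 0.7006 n 45 45 rms 0.00021
bot rack yaw 1.03 x at y=.0857 0.5856 n 58 58 rms 0.00024
bot mod yaw 0.45 x at y=.0857 0.5865 n 45 45 rms 0.00019
```

```bash
python3 -m pendant '[[0,0.001,0,-0.5],[0,0.001,0,-0.3],[0,0,0,0],[0,0,0,0]]';  python3 - <<'E'
from rails import *
grab('top','9')
s=status.sense();print(s['ee_pos'],yaw(s))
run('pics/top_9.png',(206,264),(277,322),((163,176),(212,224)))
E
```

```text
clock: 8.15
ee_pos: [0.6491, -0.1657, 0.035]
eef_rot: [-0.016, 1.0, -0.006, 0.01]
force: [1.4, -0.7, -1.5]
grip_width: 0.128
[ 0.64904155 -0.16569145  0.03498331] 91.79054480533578
top rack yaw 0.94 x at y=.0857 0.6997 n 58 58 rms 0.00043
top mod yaw 1.11 x at y=.0857 0.6996 n 45 45 rms 0.00021
bot rack yaw 1.01 x at y=.0857 0.5855 n 58 58 rms 0.00024
bot mod yaw 1.0 x at y=.0857 0.5853 n 45 45 rms 0.00018
```

Aligned laterally now; butt it, holding x.

```bash
python3 -m pendant '[[0.0003,0.002,0,0],[0.0003,0.0015,0,0],[0.0003,0.001,0,0]]'; python3 -m pendant '[[0.0003,0.001,0,0]]'; python3 - <<'E'
from rails import *
grab('top','10')
s=status.sense();print(s['ee_pos'],yaw(s))
run('pics/top_10.png',(206,264),(275,320),((163,176),(212,224)))
E
```

```text
clock: 8.45
ee_pos: [0.6482, -0.1617, 0.0352]
eef_rot: [-0.016, 1.0, -0.007, 0.011]
force: [0.7, -8.3, -0.7]
grip_width: 0.126
clock: 8.53
ee_pos: [0.6479, -0.1616, 0.0353]
eef_rot: [-0.016, 1.0, -0.008, 0.011]
force: [-0.6, -10.2, -0.9]
grip_width: 0.129
[ 0.64783002 -0.16163567  0.03542168] 91.85663378881878
top rack yaw 0.93 x at y=.0857 0.6997 n 58 58 rms 0.00042
top mod yaw 1.3 x at y=.0857 0.6975 n 45 45 rms 0.00026
bot rack yaw 1.03 x at y=.0857 0.5856 n 58 58 rms 0.00027
bot mod yaw 1.39 x at y=.0857 0.5829 n 45 45 rms 0.00018
```

```bash
python3 -m pendant '[[0,-0.003,0,0],[-0.0005,-0.002,0,0.4],[-0.0005,0,0,0.3],[0,0,0,0],[0,0,0,0]]';  python3 - <<'E'
from rails import *
grab('top','11')
s=status.sense();print(s['ee_pos'],yaw(s))
run('pics/top_11.png',(206,264),(277,322),((163,176),(212,224)))
E
```

```text
clock: 9.0
ee_pos: [0.6471, -0.1659, 0.0347]
eef_rot: [-0.01, 1.0, -0.007, 0.009]
force: [-0.2, -0.5, -2.1]
grip_width: 0.122
[ 0.64709862 -0.16590872  0.03468976] 91.1440099045675
top rack yaw 0.89 x at y=.0857 0.6996 n 58 58 rms 0.00045
top mod yaw 1.36 x at y=.0857 0.6965 n 45 45 rms 0.00033
bot rack yaw 1.02 x at y=.0857 0.5855 n 58 58 rms 0.00023
bot mod yaw 1.23 x at y=.0857 0.5821 n 45 45 rms 0.00017
```

```bash
python3 -m pendant '[[-0.001,0,0,0.3],[-0.001,0,0,0.3],[-0.001,0,0,0],[0,0,0,0]]';  python3 - <<'E'
from rails import *
grab('top','12')
s=status.sense();print(s['ee_pos'],yaw(s))
run('pics/top_12.png',(206,264),(277,322),((163,176),(212,224)))
E
```

```text
clock: 9.38
ee_pos: [0.6492, -0.1657, 0.0343]
eef_rot: [-0.005, 1.0, -0.007, 0.008]
force: [-1.6, -0.5, -1.5]
grip_width: 0.128
[ 0.64915113 -0.16567993  0.03429176] 90.58293642685669
top rack yaw 0.92 x at y=.0857 0.6996 n 58 58 rms 0.00044
top mod yaw 1.57 x at y=.0857 0.697 n 45 45 rms 0.00028
bot rack yaw 1.04 x at y=.0857 0.5856 n 58 58 rms 0.00028
bot mod yaw 1.72 x at y=.0857 0.5824 n 45 45 rms 0.00018
```

```bash
python3 -m pendant '[[0,0,0,0.4],[0,0,0,0.4],[0,0,0,0.3],[0,0,0,0],[0,0,0,0]]' 0 50;  python3 - <<'E'
from rails import *
grab('top','13')
s=status.sense();print(s['ee_pos'],yaw(s))
run('pics/top_13.png',(206,264),(277,322),((163,176),(212,224)))
E
```

```text
clock: 9.85
ee_pos: [0.6481, -0.1653, 0.0343]
eef_rot: [0.005, 1.0, -0.007, 0.007]
force: [-1.8, -0.1, -1.5]
grip_width: 0.13
[ 0.64809028 -0.16531501  0.03424512] 89.44429802198168
top rack yaw 0.92 x at y=.0857 0.6996 n 58 58 rms 0.00043
top mod yaw 0.84 x at y=.0857 0.6999 n 45 45 rms 0.00027
bot rack yaw 0.99 x at y=.0857 0.5855 n 58 58 rms 0.00028
bot mod yaw 0.66 x at y=.0857 0.5858 n 45 45 rms 0.00017
```

```bash
python3 -m pendant '[[0.0001,0.002,0,-0.1],[0.0001,0.0015,0,-0.1],[0.0001,0.001,0,0]]'; python3 -m pendant '[[0,0.001,0,0]]'; python3 - <<'E'
from rails import *
grab('top','14')
s=status.sense();print(s['ee_pos'],yaw(s))
run('pics/top_14.png',(206,264),(275,320),((163,176),(212,224)))
E
```

```text
clock: 10.15
ee_pos: [0.6491, -0.1621, 0.0347]
eef_rot: [0.003, 1.0, -0.008, 0.008]
force: [0.3, -7.7, -1.3]
grip_width: 0.128
clock: 10.23
ee_pos: [0.65, -0.1619, 0.0351]
eef_rot: [0.003, 1.0, -0.009, 0.009]
force: [-1.2, -6.0, -0.5]
grip_width: 0.127
[ 0.65012053 -0.16183057  0.03517564] 89.65336539560955
top rack yaw 0.92 x at y=.0857 0.6996 n 58 58 rms 0.00043
top mod yaw 0.51 x at y=.0857 0.7027 n 45 45 rms 0.00028
bot rack yaw 1.04 x at y=.0857 0.5856 n 58 58 rms 0.00026
bot mod yaw 0.63 x at y=.0857 0.5882 n 45 45 rms 0.00019
```

```bash
python3 -m pendant '[[0.0003,-0.0012,0,-0.4],[0.0003,0,0,-0.4],[0,0,0,0],[0,0,0,0]]'; python3 - <<'E'
from rails import *
grab('top','15')
s=status.sense();print(s['ee_pos'],yaw(s))
run('pics/top_15.png',(206,264),(276,321),((163,176),(212,224)))
E
```

```text
clock: 10.62
ee_pos: [0.6505, -0.1626, 0.0354]
eef_rot: [-0.004, 1.0, -0.008, 0.01]
force: [-0.1, -1.0, -2.1]
grip_width: 0.124
[ 0.65051245 -0.16261918  0.03541659] 90.44086498738712
top rack yaw 0.92 x at y=.0857 0.6996 n 58 58 rms 0.00043
top mod yaw 0.7 x at y=.0857 0.7029 n 45 45 rms 0.00033
bot rack yaw 1.04 x at y=.0857 0.5856 n 58 58 rms 0.00027
bot mod yaw 0.59 x at y=.0857 0.5888 n 45 45 rms 0.0002
```

```bash
python3 -m pendant '[[0.001,-0.001,0,-0.4],[0.001,0,0,-0.3],[0.0003,0,0,0],[0,0,0,0]]'; python3 - <<'E'
from rails import *
grab('top','16')
s=status.sense();print(s['ee_pos'],yaw(s))
run('pics/top_16.png',(206,264),(276,321),((163,176),(212,224)))
E
```

```text
clock: 11.0
ee_pos: [0.6494, -0.1631, 0.0357]
eef_rot: [-0.01, 1.0, -0.008, 0.012]
force: [0.5, -0.4, -2.0]
grip_width: 0.124
[ 0.64941264 -0.16305516  0.03567827] 91.08771174240262
top rack yaw 0.92 x at y=.0857 0.6996 n 58 58 rms 0.00044
top mod yaw 0.43 x at y=.0857 0.7029 n 45 45 rms 0.00035
bot rack yaw 1.03 x at y=.0857 0.5856 n 58 58 rms 0.00023
bot mod yaw 0.48 x at y=.0857 0.5885 n 45 45 rms 0.00018
```

```bash
python3 -m pendant '[[0,-0.001,0,-0.4],[0,0,0,-0.4],[0,0,0,-0.3],[0,0,0,0]]'; python3 - <<'E'
from rails import *
grab('top','17')
s=status.sense();print(s['ee_pos'],yaw(s))
run('pics/top_17.png',(206,264),(276,321),((163,176),(212,224)))
E
```

```text
clock: 11.38
ee_pos: [0.6502, -0.1638, 0.0359]
eef_rot: [-0.02, 1.0, -0.008, 0.012]
force: [2.2, -0.1, -2.3]
grip_width: 0.131
[ 0.65023106 -0.16378275  0.03590798] 92.21795095038654
top rack yaw 0.9 x at y=.0857 0.6996 n 58 58 rms 0.00045
top mod yaw 1.35 x at y=.0857 0.7002 n 45 45 rms 0.00025
bot rack yaw 1.01 x at y=.0857 0.5855 n 58 58 rms 0.00023
bot mod yaw 1.26 x at y=.0857 0.5858 n 45 45 rms 0.00016
```

```bash
python3 -m pendant '[[0.0004,0.0015,0,0.2],[0.0004,0.001,0,0.2],[0.0002,0.0007,0,0]]'; python3 - <<'E'
from rails import *
grab('top','18')
s=status.sense();print(s['ee_pos'],yaw(s))
run('pics/top_18.png',(206,264),(276,321),((163,176),(212,224)))
E
```

```text
clock: 11.68
ee_pos: [0.6493, -0.1616, 0.0361]
eef_rot: [-0.016, 1.0, -0.009, 0.013]
force: [1.2, -4.4, -1.0]
grip_width: 0.127
[ 0.64930607 -0.16164318  0.03616244] 91.84181397799064
top rack yaw 0.9 x at y=.0857 0.6996 n 58 58 rms 0.00045
top mod yaw 1.58 x at y=.0857 0.6985 n 45 45 rms 0.00024
bot rack yaw 1.03 x at y=.0857 0.5856 n 58 58 rms 0.00027
bot mod yaw 1.31 x at y=.0857 0.5844 n 45 45 rms 0.00014
```

```bash
python3 -m pendant '[[0,-0.0005,0,0.4],[0,0,0,0.4],[0,0,0,0.4],[0,0,0,0]]'; python3 - <<'E'
from rails import *
grab('top','19')
s=status.sense();print(s['ee_pos'],yaw(s))
run('pics/top_19.png',(206,264),(276,321),((163,176),(212,224)))
E
```

```text
clock: 12.07
ee_pos: [0.6477, -0.162, 0.0357]
eef_rot: [-0.005, 1.0, -0.008, 0.011]
force: [0.4, -2.5, -1.4]
grip_width: 0.126
[ 0.64774206 -0.16202588  0.03564571] 90.6370477096242
top rack yaw 0.92 x at y=.0857 0.6996 n 58 58 rms 0.00043
top mod yaw 1.1 x at y=.0857 0.6985 n 45 45 rms 0.00022
bot rack yaw 1.04 x at y=.0857 0.5856 n 58 58 rms 0.00029
bot mod yaw 1.02 x at y=.0857 0.5843 n 45 45 rms 0.00017
```

```bash
python3 -m pendant '[[-0.001,0,0,0.2],[-0.001,0,0,0.2],[0,0,0,0]]'; python3 - <<'E'
from rails import *
grab('top','20')
s=status.sense();print(s['ee_pos'],yaw(s))
run('pics/top_20.png',(206,264),(276,321),((163,176),(212,224)))
im=cv2.imread('pics/top_20.png');cv2.imwrite('pics/z5.png',cv2.resize(im[150:240,190:410],None,fx=3.6,fy=3.6,interpolation=cv2.INTER_CUBIC))
E
```

```text
clock: 12.37
ee_pos: [0.6487, -0.1618, 0.0352]
eef_rot: [-0.002, 1.0, -0.008, 0.01]
force: [-0.8, -1.9, -2.2]
grip_width: 0.127
[ 0.64861414 -0.16182955  0.0351834 ] 90.27639211093313
top rack yaw 0.91 x at y=.0857 0.6996 n 58 58 rms 0.00045
top mod yaw 1.35 x at y=.0857 0.6986 n 45 45 rms 0.00027
bot rack yaw 1.01 x at y=.0857 0.5855 n 58 58 rms 0.00026
bot mod yaw 1.11 x at y=.0857 0.5846 n 45 45 rms 0.00017
```

View pics/z5.png

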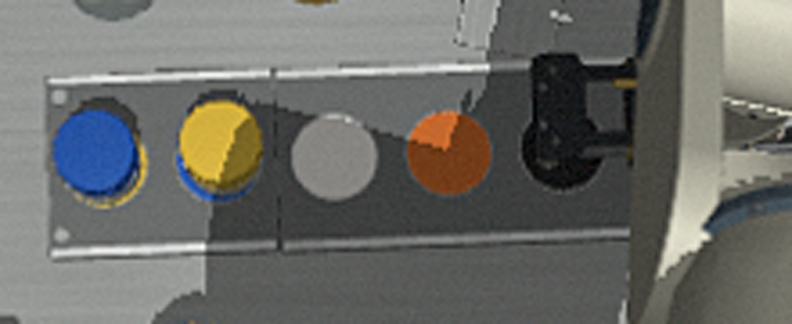

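```bash
python3 -m pendant '[[0,0.0008,0,0.4],[0,0,0,0.3],[0,0,0,0]]'; python3 - <<'E'
from rails import *
grab('top','21')
s=status.sense();print(s['ee_pos'],yaw(s),s['force'])
run('pics/top_21.png',(206,264),(276,321),((163,176),(212,224)))
E
```

```text
clock: 12.67
ee_pos: [0.6483, -0.1615, 0.0351]
eef_rot: [0.003, 1.0, -0.009, 0.01]
force: [-2.2, -1.7, -1.7]
grip_width: 0.122
[ 0.64838751 -0.16155506  0.03509197] 89.60800538122622 [-1.92605424 -2.67216926 -2.03815278]
top rack yaw 0.89 x at y=.0857 0.6996 n 58 58 rms 0.00045
top mod yaw 1.21 x at y=.0857 0.6989 n 45 45 rms 0.00031
bot rack yaw 1.02 x at y=.0857 0.5855 n 58 58 rms 0.00024
bot mod yaw 0.9 x at y=.0857 0.585 n 45 45 rms 0.00016
```

```bash
python3 -m pendant '[[0,0,0,0],[0,0,0,0],[0,0,0,0],[0,0,0,0],[0,0,0,0],[0,0,0,0],[0,0,0,0],[0,0,0,0]]' 0.8 25; python3 - <<'E'
from rails import *
grab('top','22')
s=status.sense();print(s['ee_pos'],yaw(s),s['force'])
run('pics/top_22.png',(206,264),(276,321),((163,176),(212,224)))
E
```

```text
clock: 13.38
ee_pos: [0.6511, -0.1605, 0.0367]
eef_rot: [0.005, 1.0, -0.008, 0.012]
force: [0.3, -0.5, -0.5]
grip_width: 0.685
[ 0.65109697 -0.16048641  0.036693  ] 89.45471230352513 [ 0.35306161 -0.20673277  0.14540931]
top rack yaw 0.92 x at y=.0857 0.6996 n 58 58 rms 0.00043
top mod yaw 1.24 x at y=.0857 0.6988 n 45 45 rms 0.00029
bot rack yaw 1.01 x at y=.0857 0.5855 n 58 58 rms 0.00024
bot mod yaw 0.92 x at y=.0857 0.5849 n 45 45 rms 0.00019
```

```bash
python3 -m pendant '[[0,0,-0.02,0],[0,0,-0.03,0],[0,0,-0.03,0],[0,0,-0.03,0],[0,0,-0.03,0],[0,0,-0.03,0],[0,0,0,0]]' 1; python3 - <<'E'
from rails import *
grab('top','23')
s=status.sense();print(s['ee_pos'],yaw(s),s['eef_rot'],s['qpos'])
run('pics/top_23.png',(206,264),(276,340),((163,176),(212,224)))
E
```

```text
clock: 14.02
ee_pos: [0.6446, -0.1571, 0.2108]
eef_rot: [0.005, 1.0, -0.007, 0.009]
force: [-0.0, -0.0, 1.4]
grip_width: 1.0
[ 0.64362567 -0.15688913  0.20823551] 89.44014251494825 [ 0.00483102  0.99993355 -0.00697521  0.00780395] [-0.23593255  0.40620992  1.56908827 -0.01097055  1.14792773 -1.79265605]
top rack yaw 0.92 x at y=.0857 0.6996 n 58 58 rms 0.00042
top mod yaw 1.13 x at y=.0857 0.699 n 64 64 rms 0.00029
bot rack yaw 1.02 x at y=.0857 0.5856 n 58 58 rms 0.00025
bot mod yaw 0.62 x at y=.0857 0.5856 n 64 64 rms 0.00051
```

View pics/top_23.png

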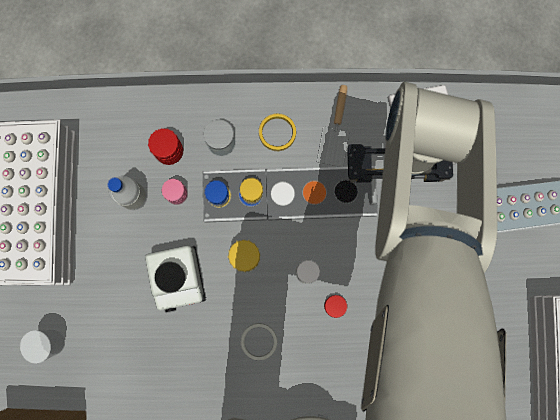

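```bash
python3 -m pendant '[[0.02,0,0,7],[0.02,0,0,7],[0.02,0,0,7],[0,0,0,7],[0,0,0,7],[0,0,0,7],[0,0,0,7],[0,0,0,7]]'; python3 -m pendant '[[0,0,0,7],[0,0,0,7],[0,0,0,7],[0,0,0,7],[0,0,0,5],[0,0,0,0]]'; python3 - <<'E'
from h import *
s=status.sense();print(s['clock'],s['ee_pos'],yaw(s),s['eef_rot'],rows([.457,-.004,.17]))
E
```

```text
clock: 14.73
ee_pos: [0.5769, -0.1475, 0.1988]
eef_rot: [0.483, 0.876, -0.004, 0.006]
force: [-0.4, -0.8, 0.7]
grip_width: 1.002
clock: 15.23
ee_pos: [0.5721, -0.1464, 0.1902]
eef_rot: [0.719, 0.695, -0.005, 0.001]
force: [0.6, 1.2, 0.5]
grip_width: 0.996
15.2333 [ 0.57213492 -0.14642674  0.19015543] -2.0224685419517106 [ 0.7194595   0.69451616 -0.00485087  0.00134516] [ 0.13845278 -0.11999146  0.01950758]
```

```bash
python3 -m pendant '[[0.026,-0.023,-0.001,-1],[0.026,-0.023,-0.001,-1],[0.026,-0.023,-0.001,-1],[0.026,-0.023,-0.001,0],[0.026,-0.023,-0.001,0],[0,0,0,0],[0,0,0,0]]'; python3 - <<'E'
from h import *
s,im=grab('wrist','24');print(s['clock'],s['ee_pos'],yaw(s),s['eef_rot'],rows([.457,-.004,.17]))
c=cam('wrist',s);print(proj(c,[[.457,-.004,.06],[.457,-.004,0]]))
E
```

```text
clock: 15.82
ee_pos: [0.4484, -0.0129, 0.1876]
eef_rot: [0.693, 0.721, -0.008, -0.002]
force: [1.4, -0.4, 0.3]
grip_width: 1.002
15.8167 [ 0.44836227 -0.01293417  0.18756365] 2.266760414247949 [ 0.69294031  0.72095011 -0.00772518 -0.00223414] [0.00888965 0.00945441 0.01718282]
[[287.29958774 190.42322714]
 [286.37947753 181.12925349]]
```

View pics/wrist_24.png

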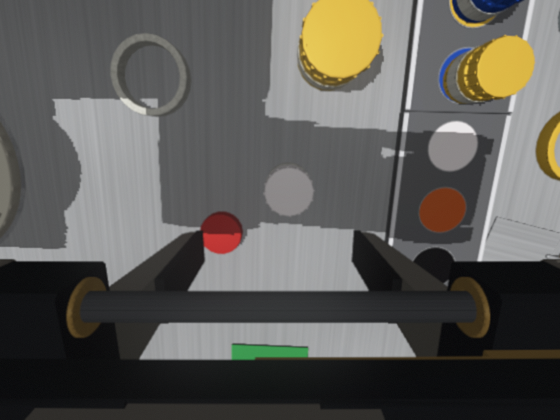

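```bash
python3 -m pendant '[[0.0045,0.0055,0.032,0.5],[0.0045,0.0055,0.032,0.5],[0,0,0.03,0],[0,0,0,0],[0,0,0,0]]'; python3 - <<'E'
from h import *
s,im=grab('wrist','25');print(s['clock'],s['ee_pos'],yaw(s),s['eef_rot'],rows([.4587,-.0045,.023]))
c=cam('wrist',s);print(proj(c,[[.4587,-.0045,.06],[.4587,-.0045,0]]))
E
```

```text
clock: 16.28
ee_pos: [0.464, -0.0071, 0.0912]
eef_rot: [0.698, 0.716, -0.006, 0.0]
force: [-0.5, 0.4, 1.2]
grip_width: 1.001
16.2833 [ 0.46395628 -0.0070537   0.09116002] 1.4693643176931446 [ 6.97956830e-01  7.16115044e-01 -5.95835968e-03  7.26073004e-05] [ 0.00329713 -0.00423863  0.06829955]
[[269.70225651 224.09055891]
 [271.907366   204.23352616]]
```

View pics/wrist_25.png

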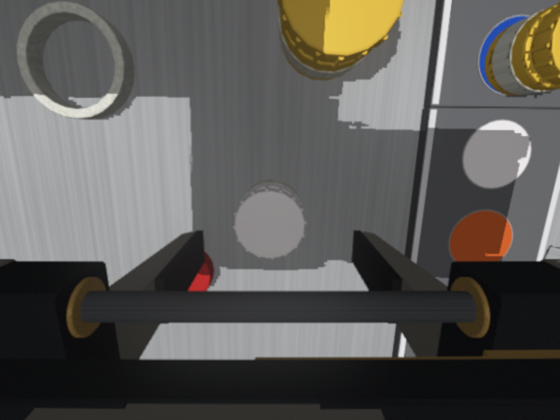

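```bash
python3 -m pendant '[[0.0016,-0.002,0.02,0],[0.0016,-0.002,0.02,0],[0,0,0.018,0],[0,0,0.008,0],[0,0,0,0]]'; python3 - <<'E'
from h import *
s=status.sense();print(s['clock'],s['ee_pos'],yaw(s),s['eef_rot'],rows([.4587,-.0045,.023]))
E
```

```text
clock: 16.75
ee_pos: [0.4669, -0.0066, 0.0308]
eef_rot: [0.698, 0.716, -0.002, 0.004]
force: [-0.7, 0.2, -1.3]
grip_width: 1.003
16.75 [ 0.4669027  -0.00663595  0.03075763] 1.4511934484416469 [ 0.69809264  0.71599091 -0.0020108   0.00443264] [ 0.00241367 -0.0081716   0.00770886]
```

```bash
python3 -m pendant '[[0.0024,-0.008,0.005,0],[0,0,0,0],[0,0,0,0]]'; python3 - <<'E'
from h import *
s=status.sense();print(s['clock'],s['ee_pos'],yaw(s),s['eef_rot'],rows([.4587,-.0045,.023]))
E
```

```text
clock: 17.0
ee_pos: [0.4606, -0.0048, 0.0283]
eef_rot: [0.698, 0.716, -0.001, 0.006]
force: [0.5, -0.8, 0.4]
grip_width: 1.001
17.0 [ 0.46061075 -0.00481888  0.02834406] 1.4310270067465805 [ 6.98221391e-01  7.15857623e-01 -6.67931412e-04  5.85708868e-03] [ 0.00041616 -0.00194074  0.00532653]
```

Good. Close.

```bash
python3 -m pendant '[[0,-0.001,0.004,0],[0,0,0,0],[0,0,0,0],[0,0,0,0],[0,0,0,0],[0,0,0,0],[0,0,0,0],[0,0,0,0]]' 0.3 30; python3 - <<'E'
from h import *
s=status.sense();print(s['clock'],s['ee_pos'],yaw(s),s['eef_rot'],s['grip_width']*92,s['force'])
E
```

```text
clock: 17.67
ee_pos: [0.461, -0.0048, 0.0264]
eef_rot: [0.698, 0.716, 0.001, 0.007]
force: [0.4, -0.1, 0.0]
grip_width: 0.558
17.6667 [ 0.46102001 -0.00482506  0.02641112] 1.457581036509734 [6.98055879e-01 7.16007279e-01 5.55274838e-04 7.15950142e-03] 51.348060911965604 [ 0.35702233 -0.05190663  0.00598227]
```

```bash
cat >> h.py <<'E'
def tz(s): return R.from_quat(s['eef_rot']).as_matrix()[:,2].round(4)
E
python3 -m pendant '[[0,0,-0.02,0],[0,0,-0.03,0],[0,0,-0.035,0],[0,0,-0.035,0],[0,0,-0.035,0],[0,0,-0.03,0],[0,0,0,0]]'; python3 - <<'E'
from h import *
s,im=grab('wrist','26');print(s['clock'],s['ee_pos'],yaw(s),tz(s),s['grip_width']*92,s['force'],rows([.4497,.2956,.2]))
c=cam('wrist',s);print(proj(c,[.4497,.2956,.112]))
E
```

```text
clock: 18.25
ee_pos: [0.4561, -0.003, 0.2169]
eef_rot: [0.698, 0.716, -0.002, 0.004]
force: [2.3, -0.9, -0.5]
grip_width: 0.564
18.25 [ 0.45614573 -0.00300602  0.21693576] 1.4571225015255687 [ 0.0026 -0.009  -1.    ] 51.88609907261684 [ 2.28724897 -0.85308897 -0.51460976] [0.29878303 0.00210238 0.01195801]
[[ 277.5834528 -197.1607042]]
```

View pics/wrist_26.png

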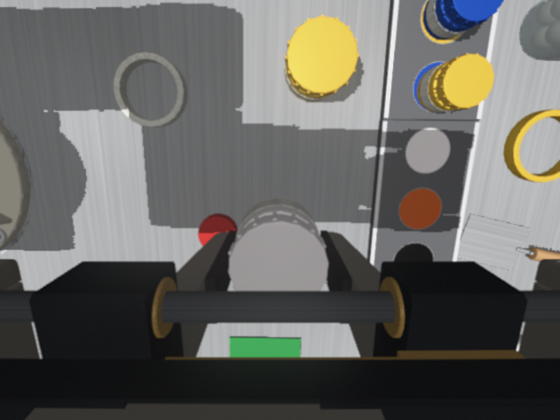

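```bash
python3 -m pendant '[[0.03,0,-0.001,0],[0.036,0,-0.001,0],[0.036,0,-0.001,0],[0.036,0,-0.001,0],[0.02,0,-0.001,0],[0,0,0,0],[0,0,0,0]]'; python3 - <<'E'
from h import *
s,im=grab('wrist','27');print(s['clock'],s['ee_pos'],yaw(s),tz(s),s['grip_width']*92,s['force'],rows([.4497,.2956,.18]))
c=cam('wrist',s);print(proj(c,[.4497,.2956,.112]))
E
```

```text
clock: 18.88
ee_pos: [0.4467, 0.1589, 0.2087]
eef_rot: [0.699, 0.715, -0.008, 0.001]
force: [-0.4, 0.4, -1.1]
grip_width: 0.557
18.8833 [0.44672034 0.15889442 0.20874443] 1.2216095004555247 [-0.0087 -0.0129 -0.9999] 51.19874715409465 [-0.35683692  0.39296633 -1.09490773] [0.13736859 0.00617033 0.02687523]
[[284.7910402   43.81828619]]
```

View pics/wrist_27.png

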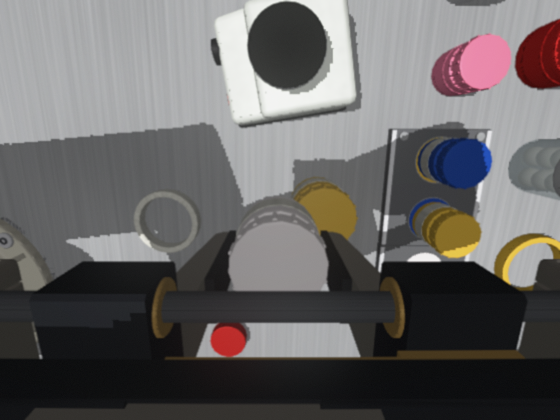

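```bash
python3 -m pendant '[[0.03,0.002,0.002,0],[0.034,0.002,0.002,0],[0.034,0.002,0.002,0],[0.027,0,0,0],[0.012,0,0,0],[0,0,0,0],[0,0,0,0]]'; python3 - <<'E'
from h import *
s,im=grab('wrist','28');grab('top','28');grab('scene','28');print(s['clock'],s['ee_pos'],yaw(s),tz(s),s['grip_width']*92,s['force'],rows([.4512,.2956,.1384]))
E
```

```text
clock: 19.52
ee_pos: [0.4498, 0.2898, 0.1943]
eef_rot: [0.703, 0.711, -0.013, 0.001]
force: [-0.4, 0.1, -1.7]
grip_width: 0.559
19.5167 [0.44980285 0.28982282 0.19425306] 0.6603367184787982 [-0.016  -0.0202 -0.9997] 51.40022282765732 [-0.42048839  0.07550417 -1.72999482] [0.00729912 0.00221335 0.0562204 ]
```

View pics/scene_28.png

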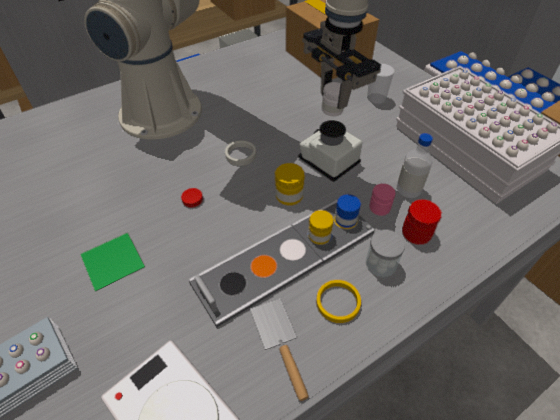

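```bash
python3 -m pendant '[[0.0035,0.001,0.015,0],[0.0035,0.001,0.015,0],[0,0,0.01,0],[0,0,0,0],[0,0,0,0]]'; python3 - <<'E'
from h import *
s=status.sense();print(s['clock'],s['ee_pos'],yaw(s),tz(s),s['grip_width']*92,s['force'],rows([.4512,.2956,.1384]))
E
```

```text
clock: 20.08
ee_pos: [0.4528, 0.2903, 0.155]
eef_rot: [0.705, 0.709, -0.012, 0.002]
force: [-1.2, 0.1, -0.3]
grip_width: 0.562
20.0833 [0.45277929 0.29031465 0.1549771 ] 0.2618138484633837 [-0.0133 -0.0194 -0.9997] 51.7422665137848 [-1.18083346  0.05469741 -0.26504782] [ 0.00561185 -0.00133316  0.01649119]
```

```bash
python3 -m pendant '[[0.006,-0.0025,0.007,0],[0.002,0,0.002,0],[0,0,0,0]]'; python3 - <<'E'
from h import *
s=status.sense();print(s['clock'],s['ee_pos'],yaw(s),tz(s),s['force'],rows([.4512,.2956,.1384]))
E
```

```text
clock: 20.33
ee_pos: [0.4506, 0.298, 0.1465]
eef_rot: [0.706, 0.708, -0.011, 0.002]
force: [-0.7, -0.1, -1.3]
grip_width: 0.561
20.3333 [0.45059257 0.29797604 0.14652428] 0.16662046458797677 [-0.012  -0.0185 -0.9998] [-0.70136233 -0.10930343 -1.26992192] [-0.00222712  0.00069843  0.00815908]
```

```bash
python3 -m pendant '[[-0.002,0,0.004,0],[0,0,0.003,0],[0,0,0.002,0]]'; python3 -m pendant '[[0,0,0.003,0]]';python3 -m pendant '[[0,0,0.003,0]]';python3 - <<'E'
from h import *
s=status.sense();print(s['clock'],s['ee_pos'],yaw(s),tz(s),s['force'],rows([.4512,.2956,.1304]))
E
```

```text
clock: 20.58
ee_pos: [0.451, 0.2965, 0.138]
eef_rot: [0.706, 0.709, -0.01, 0.003]
force: [-1.7, -0.9, 3.2]
grip_width: 0.563
clock: 20.67
ee_pos: [0.451, 0.2965, 0.1353]
eef_rot: [0.706, 0.709, -0.01, 0.003]
force: [-1.9, -1.5, 5.4]
grip_width: 0.563
clock: 20.75
ee_pos: [0.451, 0.2965, 0.1325]
eef_rot: [0.706, 0.709, -0.01, 0.003]
force: [-3.0, -1.4, 9.5]
grip_width: 0.56
20.75 [0.45097152 0.29652425 0.13250163] 0.23065777809585353 [-0.0099 -0.0171 -0.9998] [-3.02903193 -1.42975069  9.53902513] [-0.00088922  0.00024578  0.00211475]
```

```bash
python3 -m pendant '[[0,0,0.003,0]]';python3 -m pendant '[[0,0,0.003,0]]'; python3 -m pendant '[[0,0,0.002,0],[0,0,0.002,0]]'
```

```text
clock: 20.83
ee_pos: [0.4509, 0.2965, 0.1301]
eef_rot: [0.706, 0.709, -0.01, 0.002]
force: [-13.4, -4.5, 31.6]
grip_width: 0.559
clock: 20.92
ee_pos: [0.4506, 0.2967, 0.1294]
eef_rot: [0.706, 0.708, -0.01, 0.002]
force: [-16.6, -8.5, 50.9]
grip_width: 0.557
clock: 21.08
ee_pos: [0.4505, 0.2967, 0.1296]
eef_rot: [0.706, 0.709, -0.01, 0.002]
force: [-5.8, -4.2, 22.3]
grip_width: 0.56
```

```bash
python3 -m pendant '[[0,0,0.002,0],[0,0,0.002,0],[0,0,0.002,0],[0,0,0.002,0],[0,0,0.002,0],[0,0,0.002,0],[0,0,0.002,0],[0,0,0.002,0]]';python3 -m pendant '[[0,0,0.002,0],[0,0,0.002,0],[0,0,0.002,0],[0,0,0.002,0],[0,0,0.002,0],[0,0,0.002,0],[0,0,0.002,0],[0,0,0.002,0]]'; python3 -m pendant '[[0,0,0.002,0],[0,0,0.002,0],[0,0,0.002,0],[0,0,0.002,0],[0,0,0.002,0],[0,0,0.002,0],[0,0,0.002,0]]'
```

```text
clock: 21.75
ee_pos: [0.4504, 0.2967, 0.1296]
eef_rot: [0.705, 0.709, -0.008, 0.002]
force: [-7.1, -3.9, 23.8]
grip_width: 0.562
clock: 22.42
ee_pos: [0.4504, 0.2966, 0.1295]
eef_rot: [0.705, 0.709, -0.006, 0.003]
force: [-7.8, -5.6, 23.7]
grip_width: 0.564
clock: 23.0
ee_pos: [0.4504, 0.2967, 0.1295]
eef_rot: [0.705, 0.709, -0.005, 0.003]
force: [-7.4, -4.7, 25.9]
grip_width: 0.562
```

```bash
python3 -m pendant '[[0,0,-0.01,0],[0,0,-0.02,0],[0,0,-0.025,0],[0,0,-0.025,0],[0,0,0,0]]'; python3 - <<'E'
from h import *
c=cam('top')
for f in ('pics/top_23.png','pics/top_28.png'):
    im=cv2.imread(f);h=cv2.cvtColor(im,cv2.COLOR_BGR2HSV).astype(int)
    m=(h[...,2]>150)&(h[...,1]<40); m2=np.zeros_like(m); m2[178:208,270:298]=m[178:208,270:298]
    for a,ce,_ in blobs(m2,60): print(a,ce,onz(c,ce,.014))
s=status.sense();print(s['clock'],s['ee_pos'],yaw(s),tz(s),s['force'],rows([.64,.045,.19]))
E
```

```text
clock: 23.42
ee_pos: [0.4506, 0.2973, 0.2125]
eef_rot: [0.705, 0.709, -0.005, 0.003]
force: [1.4, 0.3, -1.2]
grip_width: 0.561
449 [282.3 193.3] [[0.64223221 0.04811544 0.014     ]]
445 [282.3 193.3] [[0.64223221 0.04811544 0.014     ]]
23.4167 [0.45061935 0.2973325  0.21246534] 0.31198926901545226 [-0.0033 -0.0116 -0.9999] [ 1.35842458  0.28590582 -1.16760099] [-0.25309006  0.18807727  0.02477451]
```

```bash
python3 -m pendant '[[-0.024,0.018,0,0],[-0.03,0.0225,0,0],[-0.03,0.0225,0,0],[-0.03,0.0225,0,0],[-0.03,0.0225,0,0],[-0.03,0.0225,0,0],[-0.03,0.0225,0,0],[-0.03,0.0225,0,0]]'; python3 -m pendant '[[-0.012,0.009,0,0],[0,0,0,0],[0,0,0,0]]'; python3 - <<'E'
from h import *
s,im=grab('wrist','30');print(s['clock'],s['ee_pos'],yaw(s),tz(s),s['force'],rows([.6422,.0481,.1]))
E
```

```text
clock: 24.08
ee_pos: [0.6307, 0.0609, 0.2097]
eef_rot: [0.701, 0.713, -0.004, 0.002]
force: [0.2, 0.3, -0.8]
grip_width: 0.559
clock: 24.33
ee_pos: [0.6431, 0.0417, 0.206]
eef_rot: [0.704, 0.71, -0.005, 0.002]
force: [-0.2, 0.5, -1.2]
grip_width: 0.56
24.3333 [0.64310118 0.04169582 0.20599053] 0.529007904813981 [-0.0052 -0.0099 -0.9999] [-0.21664648  0.45078178 -1.18337787] [0.00714171 0.00012601 0.10584069]
```

```bash
python3 -m pendant '[[0.003,0,0.03,0],[0.003,0,0.03,0],[0.001,-0.001,0.03,0],[0.0,-0.001,0.03,0],[0,-0.001,0.02,0],[0,0,0,0],[0,0,0,0]]'; python3 - <<'E'
from h import *
s=status.sense();print(s['clock'],s['ee_pos'],yaw(s),tz(s),s['force'],rows([.6422,.0481,.0395]))
E
```

```text
clock: 24.97
ee_pos: [0.634, 0.0589, 0.0624]
eef_rot: [0.7, 0.714, -0.004, 0.001]
force: [-0.0, 0.2, -0.5]
grip_width: 0.556
24.9667 [0.63399359 0.05886495 0.06239214] 1.071332361341776 [-0.004  -0.0076 -1.    ] [-0.04481082  0.17890578 -0.45562404] [-0.01074405  0.00809807  0.0229405 ]
```

```bash
python3 -m pendant '[[-0.0105,0.008,0.008,0],[0,0,0.003,0],[0,0,0,0]]'; python3 - <<'E'
from h import *
s,im=grab('wrist','31');grab('top','31');print(s['clock'],s['ee_pos'],yaw(s),tz(s),s['force'],rows([.6422,.0481,.0395]))
E
```

```text
clock: 25.22
ee_pos: [0.6435, 0.0503, 0.0542]
eef_rot: [0.699, 0.715, -0.003, 0.002]
force: [-0.1, 0.3, -1.8]
grip_width: 0.563
25.2167 [0.64354138 0.0503211  0.05415559] 1.2424557561086158 [-8.e-04 -7.e-03 -1.e+00] [-0.06573383  0.31265631 -1.83758563] [-0.00194901 -0.00176386  0.01521068]
```

View pics/wrist_31.png

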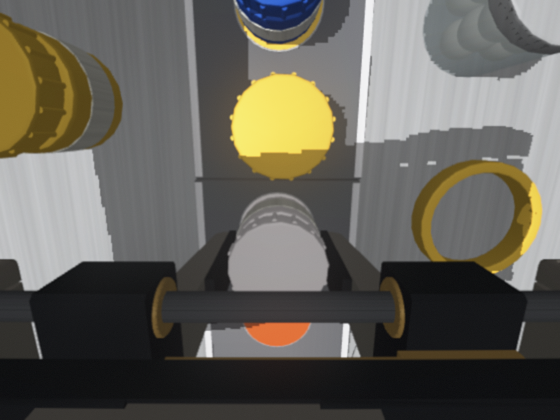

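```bash
python3 -m pendant '[[-0.0015,-0.0018,0.005,0],[-0.0005,0,0.005,0],[0,0,0,0]]'; python3 - <<'E'
from h import *
s=status.sense();print(s['clock'],s['ee_pos'],yaw(s),tz(s),s['force'],rows([.6422,.0481,.0395]))
E
```

```text
clock: 25.57
ee_pos: [0.6433, 0.0479, 0.0461]
eef_rot: [0.7, 0.715, -0.001, 0.004]
force: [0.7, 0.2, -0.7]
grip_width: 0.558
25.5667 [0.64333871 0.04790847 0.04611742] 1.2080767256519096 [ 0.0038 -0.0068 -1.    ] [ 0.67302941  0.19245476 -0.65105335] [ 0.00026087 -0.00115845  0.00661163]
```

```bash
python3 -m pendant '[[0,-0.0015,0.003,0],[0,0,0.002,0]]'; python3 -m pendant '[[0,0,0.002,0]]';  python3 -m pendant '[[0,0,0.002,0]]'; python3 - <<'E'
from h import *
s=status.sense();print(s['clock'],s['ee_pos'],yaw(s),tz(s),s['force'],rows([.6422,.0481,.0395]))
E
```

```text
clock: 25.73
ee_pos: [0.6419, 0.0477, 0.0411]
eef_rot: [0.7, 0.714, -0.001, 0.004]
force: [-0.1, -0.8, -0.8]
grip_width: 0.563
clock: 25.82
ee_pos: [0.6422, 0.0478, 0.0396]
eef_rot: [0.7, 0.714, -0.001, 0.004]
force: [-5.2, 1.8, 29.7]
grip_width: 0.564
clock: 25.9
ee_pos: [0.6423, 0.0479, 0.0395]
eef_rot: [0.7, 0.714, -0.001, 0.004]
force: [-10.5, -0.6, 29.4]
grip_width: 0.562
25.9 [0.64231995 0.04787694 0.03947711] 1.1839395144777538 [ 0.0047 -0.0065 -1.    ] [-10.54016288  -0.56370403  29.41074703] [ 2.25333075e-04 -1.15210443e-04 -2.49020010e-05]
```

```bash
python3 -m pendant '[[0,0,-0.0005,0],[0,0,0,0]]'; python3 -m pendant '[[0,0,0,0],[0,0,0,0],[0,0,0,0],[0,0,0,0],[0,0,0,0]]' 0.9; python3 -m pendant '[[0,0,-0.02,0],[0,0,-0.03,0],[0,0,-0.03,0],[0,0,-0.03,0],[0,0,0,0]]' 1;  python3 - <<'E'
from h import *
s,im=grab('wrist','32');grab('top','32');print(s['clock'],s['ee_pos'],yaw(s),tz(s),s['force'],rows([.6378,.198,.16]))
E
```

```text
clock: 26.07
ee_pos: [0.6427, 0.048, 0.0412]
eef_rot: [0.7, 0.714, -0.0, 0.004]
force: [0.3, 0.3, -0.8]
grip_width: 0.562
clock: 26.48
ee_pos: [0.6429, 0.0481, 0.0405]
eef_rot: [0.7, 0.714, -0.0, 0.004]
force: [-0.7, 0.1, -0.1]
grip_width: 0.889
clock: 26.9
ee_pos: [0.64, 0.0486, 0.1511]
eef_rot: [0.7, 0.714, -0.003, 0.002]
force: [0.2, 0.4, 0.4]
grip_width: 1.001
26.9 [0.63995534 0.04856047 0.15110409] 1.1880612307776566 [-0.0017 -0.007  -1.    ] [0.24152504 0.44590908 0.44891694] [ 0.14951426  0.00327793 -0.0145223 ]
```

View pics/wrist_32.png

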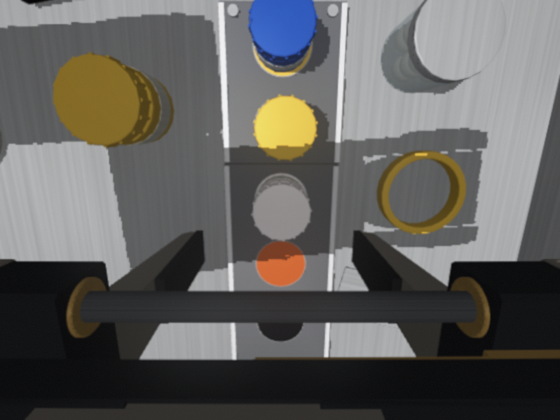

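View pics/top_32.png

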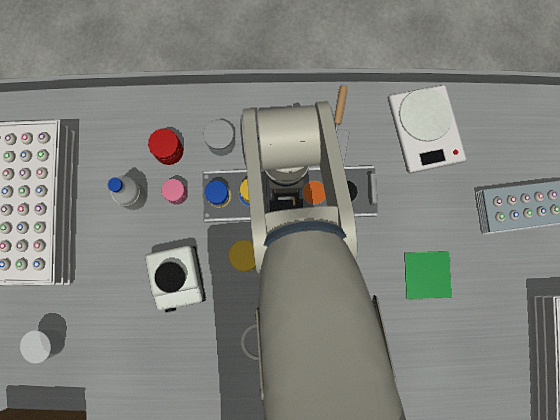

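```bash
python3 -m pendant '[[0.03,0,-0.001,0],[0.035,0,-0.001,0],[0.035,0.001,-0.001,0],[0.03,0.001,-0.001,0],[0.012,0,0,0],[0,0,0,0],[0,0,0,0]]';  python3 - <<'E'
from h import *
s,im=grab('wrist','33');print(s['clock'],s['ee_pos'],yaw(s),tz(s),s['force'],rows([.6378,.198,.16]))
c=cam('wrist',s);print(proj(c,[.6378,.198,.074]))
m=cv2.cvtColor(im,cv2.COLOR_RGB2HSV).astype(int); m=(abs(m[...,0]-112)<10)&(m[...,1]>130)&(m[...,2]>60)
for a,ce,_ in blobs(m,100): print(a,ce,onz(c,ce,.074))
E
```

```text
clock: 27.58
ee_pos: [0.6315, 0.1925, 0.1392]
eef_rot: [0.701, 0.713, -0.011, -0.003]
force: [-0.3, 0.1, 0.1]
grip_width: 1.0
27.5833 [0.63153387 0.19246539 0.1391575 ] 1.0337947067710755 [-0.0196 -0.0117 -0.9997] [-0.29855573  0.05450014  0.08303239] [ 0.0056733   0.00610752 -0.02114714]
[[285.91953615 208.3171528 ]]
2977 [289.9 206.1] [[0.6410313  0.19996167 0.074     ]]
194 [281.9 247.2] [[0.63521298 0.16355526 0.074     ]]
```

View pics/wrist_33.png

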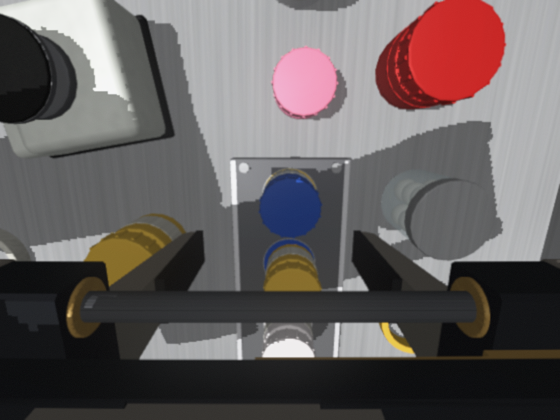

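```bash
python3 -m pendant '[[0.002,0.003,0.02,0],[0.001,0,0.02,0],[0,0,0,0],[0,0,0,0]]';  python3 - <<'E'
from h import *
s=status.sense();print(s['clock'],s['ee_pos'],yaw(s),tz(s),s['force'],rows([.640,.199,.040]))
E
```

```text
clock: 27.97
ee_pos: [0.634, 0.1884, 0.0975]
eef_rot: [0.702, 0.712, -0.012, -0.003]
force: [-0.1, 1.0, -0.2]
grip_width: 0.998
27.9667 [0.63399475 0.18836327 0.09751294] 0.7719928765277961 [-0.0206 -0.0133 -0.9997] [-0.13535393  1.02358179 -0.23170495] [0.01130226 0.00734277 0.05723009]
```

```bash
python3 -m pendant '[[0.008,0.005,0.015,0],[0.004,0.002,0.015,0],[0,0,0.015,0],[0,0,0,0],[0,0,0,0]]';  python3 - <<'E'
from h import *
s=status.sense();print(s['clock'],s['ee_pos'],yaw(s),tz(s),s['force'],rows([.640,.199,.040]))
E
```

```text
clock: 28.38
ee_pos: [0.6422, 0.1957, 0.0537]
eef_rot: [0.704, 0.71, -0.011, -0.002]
force: [0.2, -0.5, 0.4]
grip_width: 1.0
28.3833 [0.64222271 0.19568045 0.05373075] 0.5160623815777597 [-0.0181 -0.0134 -0.9997] [ 0.17765407 -0.50502113  0.39967105] [ 0.00352141 -0.00194236  0.01372298]
```

```bash
python3 -m pendant '[[0.004,-0.002,0.009,0],[0.001,0,0.004,0],[0,0,0,0]]';  python3 - <<'E'
from h import *
s=status.sense();print(s['clock'],s['ee_pos'],yaw(s),tz(s),s['force'],rows([.640,.199,.040]))
E
python3 -m pendant '[[0,0,0,0],[0,0,0,0],[0,0,0,0],[0,0,0,0],[0,0,0,0],[0,0,0,0],[0,0,0,0],[0,0,0,0]]' 0.3 30
```

```text
clock: 28.63
ee_pos: [0.6408, 0.2003, 0.0418]
eef_rot: [0.704, 0.71, -0.01, -0.001]
force: [1.0, 0.3, 0.1]
grip_width: 1.003
28.6333 [0.64076359 0.20031456 0.04176415] 0.46227621258067153 [-0.016  -0.0128 -0.9998] [0.96312756 0.30578398 0.12737923] [-0.00128568 -0.00074561  0.0017929 ]
clock: 29.3
ee_pos: [0.6414, 0.2009, 0.0436]
eef_rot: [0.704, 0.71, -0.009, -0.001]
force: [-0.4, 0.0, -1.8]
grip_width: 0.563
```

```bash
python3 -m pendant '[[0,0,-0.015,0],[0,0,-0.025,0],[0,0,-0.035,0],[0,0,-0.035,0],[0,0,-0.035,0],[0,0,-0.02,0],[0,0,0,0]]'; python3 -m pendant '[[-0.024,-0.01,0,0],[-0.036,-0.014,0,0],[-0.036,-0.014,0,0],[-0.036,-0.014,0,0],[-0.036,-0.014,0,0],[-0.036,-0.014,0,0],[-0.036,-0.014,0,0],[-0.036,-0.014,0,0]]' ;python3 - <<'E'
from h import *
s=status.sense();print(s['clock'],s['ee_pos'],yaw(s),tz(s),s['force'],s['grip_width'],rows([.4422,-.293,.15]))
E
```

```text
clock: 29.88
ee_pos: [0.6409, 0.2018, 0.2107]
eef_rot: [0.704, 0.71, -0.014, -0.003]
force: [0.6, -0.0, -0.9]
grip_width: 0.563
clock: 30.55
ee_pos: [0.53, -0.078, 0.2065]
eef_rot: [0.7, 0.714, -0.014, -0.005]
force: [0.9, -0.8, -1.9]
grip_width: 0.558
30.55 [ 0.53002172 -0.07797688  0.20648454] 1.0676406014772963 [-0.0274 -0.0123 -0.9995] [ 0.88510221 -0.77942433 -1.90540597] 0.558425715377054 [-0.21263738 -0.09021829  0.0615151 ]
```

```bash
python3 -m pendant '[[-0.036,-0.015,0,0],[-0.036,-0.015,0,0],[-0.036,-0.015,0,0],[-0.036,-0.015,0,0],[-0.033,-0.014,0,0],[-0.015,-0.007,0,0],[0,0,0,0],[0,0,0,0]]'; python3 - <<'E'
from h import *
s=status.sense();print(s['clock'],s['ee_pos'],yaw(s),tz(s),s['force'],s['grip_width'],rows([.4422,-.293,.033]))
E
```

```text
clock: 31.22
ee_pos: [0.4382, -0.284, 0.1992]
eef_rot: [0.702, 0.711, -0.017, -0.011]
force: [0.1, 0.1, -2.5]
grip_width: 0.56
31.2167 [ 0.43821041 -0.28403725  0.19923619] 0.7209402890386242 [-0.0398 -0.0085 -0.9992] [ 0.13980227  0.13105152 -2.51687189] 0.5596096130969209 [-0.00768374  0.01050751  0.16601588]
```

```bash
python3 -m pendant '[[-0.003,0.005,0.03,0],[-0.003,0.005,0.03,0],[-0.001,0,0.03,0],[0,0,0.025,0],[0,0,0.02,0],[0,0,0,0],[0,0,0,0]]'; python3 - <<'E'
from h import *
s=status.sense();print(s['clock'],s['ee_pos'],yaw(s),tz(s),s['force'],s['grip_width'],rows([.4422,-.293,.033]))
E
```

```text
clock: 31.8
ee_pos: [0.4457, -0.2843, 0.0556]
eef_rot: [0.701, 0.713, -0.016, -0.012]
force: [0.7, 0.9, -2.2]
grip_width: 0.558
31.8 [ 0.44569533 -0.28427548  0.05560323] 0.9624621723383882 [-0.0397 -0.0058 -0.9992] [ 0.66411209  0.8928942  -2.1663823 ] 0.5582538878142232 [-0.00854706 -0.00273838  0.02277476]
```

```bash
python3 -m pendant '[[-0.0085,-0.003,0.01,0],[0,0,0.006,0],[0,0,0,0]]'; python3 -m pendant '[[0,0,0.004,0]]';python3 - <<'E'
from h import *
s=status.sense();print(s['clock'],s['ee_pos'],yaw(s),tz(s),s['force'],s['grip_width'],rows([.4422,-.293,.033]))
E
```

```text
clock: 32.05
ee_pos: [0.4439, -0.2926, 0.0405]
eef_rot: [0.7, 0.714, -0.016, -0.011]
force: [-0.0, 0.6, -2.6]
grip_width: 0.561
clock: 32.13
ee_pos: [0.4446, -0.2933, 0.0374]
eef_rot: [0.7, 0.714, -0.015, -0.01]
force: [0.1, -0.7, -0.7]
grip_width: 0.559
32.1333 [ 0.44464346 -0.29325788  0.03737817] 1.0948183710878543 [-0.0358 -0.0082 -0.9993] [ 0.1230614  -0.72309298 -0.69567517] 0.5590591585905609 [ 0.00033784 -0.00227931  0.0044605 ]
```

```bash
python3 -m pendant '[[0,0,0.003,0]]'; python3 -m pendant '[[0,0,0.002,0]]';python3 -m pendant '[[0,0,0.002,0]]';python3 -m pendant '[[0,0,0.002,0]]'
```

```text
clock: 32.22
ee_pos: [0.4448, -0.2936, 0.0346]
eef_rot: [0.7, 0.714, -0.015, -0.009]
force: [-0.1, -1.4, -1.6]
grip_width: 0.559
clock: 32.3
ee_pos: [0.4451, -0.2939, 0.0329]
eef_rot: [0.7, 0.714, -0.015, -0.009]
force: [-2.0, 1.2, 12.0]
grip_width: 0.56
clock: 32.38
ee_pos: [0.4449, -0.2941, 0.0324]
eef_rot: [0.7, 0.714, -0.015, -0.009]
force: [-12.2, 5.5, 42.0]
grip_width: 0.56
clock: 32.47
ee_pos: [0.4448, -0.2943, 0.0324]
eef_rot: [0.701, 0.713, -0.015, -0.009]
force: [-8.5, 7.2, 31.7]
grip_width: 0.563
```

```bash
python3 -m pendant '[[0,0,-0.0005,0],[0,0,0,0]]'; python3 -m pendant '[[0,0,0,0],[0,0,0,0],[0,0,0,0],[0,0,0,0],[0,0,0,0]]' 0.95; python3 -m pendant '[[0,0,-0.02,0],[0,0,-0.035,0],[0,0,-0.035,0],[0,0,-0.035,0],[0,0,-0.03,0],[0,0,0,0]]' 1;  python3 - <<'E'
from h import *
s,im=grab('wrist','34');grab('scene','34');print(s['clock'],s['ee_pos'],yaw(s),tz(s),s['force'],rows([.6415,.1215,.17]))
E
```

```text
clock: 32.63
ee_pos: [0.4455, -0.2948, 0.0347]
eef_rot: [0.701, 0.713, -0.015, -0.008]
force: [0.2, 0.4, -1.1]
grip_width: 0.56
clock: 33.05
ee_pos: [0.4463, -0.2953, 0.035]
eef_rot: [0.701, 0.713, -0.015, -0.007]
force: [0.8, 1.7, 0.3]
grip_width: 0.899
clock: 33.55
ee_pos: [0.4493, -0.2922, 0.1933]
eef_rot: [0.701, 0.713, -0.016, -0.011]
force: [1.5, 0.0, -0.7]
grip_width: 1.003
33.55 [ 0.44933464 -0.29222461  0.19325912] 1.0058744166747997 [-0.0378 -0.0071 -0.9993] [ 1.46290547  0.04478318 -0.7126858 ] [0.40905164 0.20211682 0.00875552]
```

View pics/wrist_34.png

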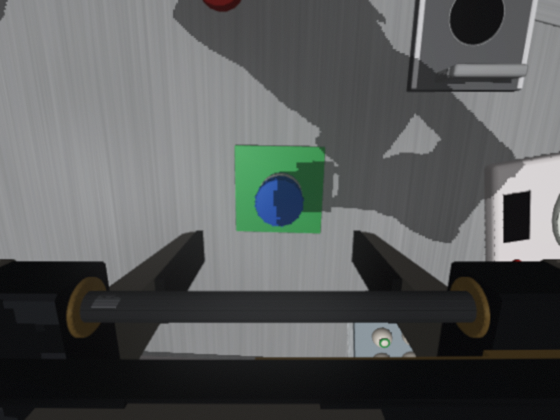

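Blue stands on the mat at (280,201). Next, yellow.

```bash
python3 -m pendant '[[0.026,0.013,0,0],[0.036,0.018,0,0],[0.036,0.018,0,0],[0.036,0.018,0,0],[0.036,0.018,0,0],[0.036,0.018,0,0],[0.036,0.018,0,0],[0.036,0.018,0,0]]'; python3 -m pendant '[[0.036,0.017,0,0],[0.036,0.017,0,0],[0.025,0.012,0,0],[0.012,0,0,0],[0,0,0,0],[0,0,0,0]]';  python3 - <<'E'
from h import *
s,im=grab('wrist','35');print(s['clock'],s['ee_pos'],yaw(s),tz(s),s['force'],rows([.6415,.1215,.1]))
c=cam('wrist',s);print(proj(c,[.6415,.1215,.074]))
m=cv2.cvtColor(im,cv2.COLOR_RGB2HSV).astype(int); m=(abs(m[...,0]-23)<6)&(m[...,1]>150)&(m[...,2]>90)
for a,ce,_ in blobs(m,100): print(a,ce,onz(c,ce,.074))
E
```

```text
clock: 34.32
ee_pos: [0.576, -0.0051, 0.1663]
eef_rot: [0.705, 0.709, -0.023, -0.021]
force: [0.8, -0.6, -0.7]
grip_width: 0.997
clock: 34.82
ee_pos: [0.6174, 0.1165, 0.1485]
eef_rot: [0.702, 0.711, -0.03, -0.027]
force: [-0.5, -0.5, 0.1]
grip_width: 1.003
34.8167 [0.61739737 0.11648618 0.14847337] 0.7548072594005888 [-0.0797 -0.0047 -0.9968] [-0.49146326 -0.45318493  0.12600091] [0.00538472 0.02838008 0.04621589]
[[311.90242833 207.56182003]]
1803 [318.5 119.6] [[0.64378912 0.19343347 0.074     ]]
5144 [148.5 182.9] [[0.49880143 0.13909454 0.074     ]]
2783 [316. 208.] [[0.64497998 0.12122839 0.074     ]]
1013 [453.  236.3] [[0.76064908 0.10040408 0.074     ]]
```

View pics/wrist_35.png

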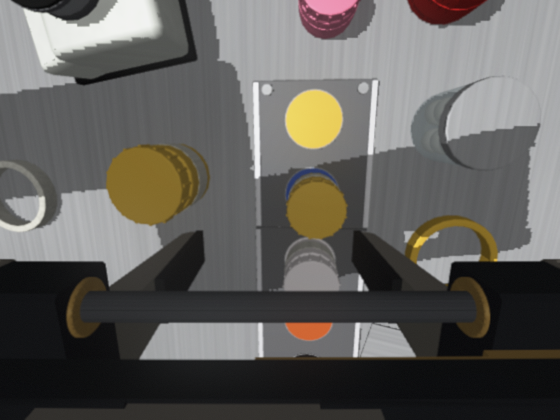

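```bash
for i in 1 2; do python3 -m pendant '[[0,0,0,0],[0,0,0,0],[0,0,0,0],[0,0,0,0],[0,0,0,0],[0,0,0,0],[0,0,0,0],[0,0,0,0]]'; python3 - <<'E'
from h import *
s=status.sense();print(s['clock'],s['ee_pos'],yaw(s),tz(s),s['qpos'])
E
done
```

```text
clock: 35.53
ee_pos: [0.6154, 0.1083, 0.1491]
eef_rot: [0.705, 0.708, -0.03, -0.027]
force: [0.3, -0.2, 0.1]
grip_width: 0.999
35.5333 [0.61537955 0.10832353 0.14905748] 0.27524751358559757 [-0.0809 -0.0054 -0.9967] [0.16718575 0.46181042 1.62634135 0.00893241 1.13418353 0.158073  ]
clock: 36.2
ee_pos: [0.6155, 0.1087, 0.1492]
eef_rot: [0.705, 0.709, -0.03, -0.027]
force: [0.5, 0.4, 0.9]
grip_width: 1.001
36.2 [0.6154964  0.10873245 0.14916055] 0.31396022312509203 [-0.0805 -0.0054 -0.9967] [0.16779263 0.46179531 1.62608594 0.00894633 1.13413624 0.15800231]
```

```bash
cat > t.py <<'E'
from h import *
s=status.sense();print(s['clock'],s['ee_pos'].round(4),round(yaw(s),2),'TZ',tz(s))
E
python3 -m pendant '[[0,0,-0.03,0],[0,0,-0.03,0],[0,0,-0.03,0],[0,0,-0.03,0],[0,0,0,0],[0,0,0,0]]' >/dev/null; python3 t.py; python3 -m pendant '[[0,0,0.04,0],[0,0,0.04,0],[0,0,0.03,0],[0,0,0,0],[0,0,0,0]]' >/dev/null; python3 t.py;  python3 -m pendant '[[0,0,-0.01,0],[0,0,-0.01,0],[0,0,-0.01,0],[0,0,-0.01,0],[0,0,-0.01,0],[0,0,-0.01,0],[0,0,-0.01,0],[0,0,-0.01,0]]' >/dev/null; python3 t.py
```

```text
36.7 [0.6239 0.1093 0.2718] 0.32 TZ [-0.0856 -0.0063 -0.9963]
37.1167 [0.6155 0.1088 0.1597] 0.33 TZ [-0.0804 -0.0054 -0.9968]
37.7833 [0.6255 0.1097 0.2552] 0.33 TZ [-0.0717 -0.0039 -0.9974]
```

```bash
python3 -m pendant '[[0,0,0.04,0],[0,0,0.04,0],[0,0,0,0],[0,0,0,0]]' >/dev/null; python3 t.py;  python3 -m pendant '[[0,0,-0.01,0],[0,0,-0.01,0],[0,0,-0.01,0],[0,0,-0.01,0],[0,0,-0.01,0],[0,0,-0.01,0],[0,0,-0.01,0],[0,0,-0.01,0]]' >/dev/null; python3 t.py; python3 -m pendant '[[0,0,0.01,0],[0,0,0.01,0],[0,0,0.01,0],[0,0,0.01,0],[0,0,0.01,0],[0,0,0.01,0],[0,0,0.01,0],[0,0,0.01,0]]' >/dev/null; python3 t.py
```

```text
38.1167 [0.6252 0.1103 0.1835] 0.33 TZ [-0.0582 -0.0016 -0.9983]
38.7833 [0.633  0.1108 0.2806] 0.33 TZ [-5.000e-02 -2.000e-04 -9.987e-01]
39.45 [0.6293 0.1109 0.196 ] 0.34 TZ [-4.790e-02  1.000e-04 -9.989e-01]
```

```bash
for i in 1 2; do python3 -m pendant '[[0,0,-0.01,0],[0,0,-0.01,0],[0,0,-0.01,0],[0,0,-0.01,0],[0,0,-0.01,0],[0,0,-0.01,0],[0,0,-0.01,0],[0,0,-0.01,0]]' >/dev/null; python3 t.py; python3 -m pendant '[[0,0,0.04,0],[0,0,0.04,0],[0,0,0,0],[0,0,0,0]]' >/dev/null; python3 t.py; done
```

```text
40.1167 [0.6329 0.1108 0.2821] 0.34 TZ [-5.030e-02 -3.000e-04 -9.987e-01]
40.45 [0.6343 0.1117 0.2111] 0.34 TZ [-0.0356  0.0022 -0.9994]
41.1167 [0.64   0.1119 0.3088] 0.34 TZ [-0.0266  0.0038 -0.9996]
41.45 [0.6424 0.1129 0.2367] 0.34 TZ [-0.0143  0.0059 -0.9999]
```

```bash
python3 -m pendant '[[0.003,0,0.04,0],[0.003,0,0.04,0],[0,0,0.03,0],[0,0,0,0],[0,0,0,0]]' >/dev/null; python3 t.py; python3 - <<'E'
from h import *
s,im=grab('wrist','36');print(rows([.642,.1205,.04]))
c=cam('wrist',s);print(proj(c,[.642,.1205,.074]))
m=cv2.cvtColor(im,cv2.COLOR_RGB2HSV).astype(int); m=(abs(m[...,0]-23)<6)&(m[...,1]>150)&(m[...,2]>90)
for a,ce,_ in blobs(m,500): print(a,ce,onz(c,ce,.074))
E
```

```text
41.8667 [0.6477 0.1209 0.1357] 0.33 TZ [-0.003   0.0079 -1.    ]
[-0.00104708 -0.00534756  0.09585381]
[[269.97215273 217.54237669]]
1136 [283.1 127.4] [[0.65208766 0.19201259 0.074     ]]
6038 [ 91.1 195.1] [[0.49720473 0.1384534  0.074     ]]
2989 [274.  216.4] [[0.64530246 0.12148979 0.074     ]]
942 [429.7 245.5] [[0.7763492  0.09687591 0.074     ]]
```

View pics/wrist_36.png

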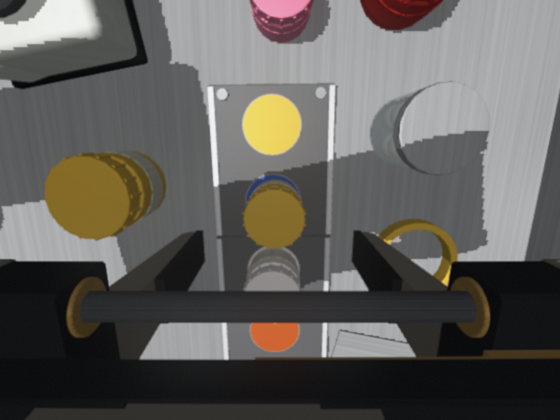

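```bash
python3 -m pendant '[[0,-0.002,0.03,0],[0,-0.002,0.03,0],[0,-0.001,0.02,0],[0,0,0,0],[0,0,0,0]]' >/dev/null; python3 t.py; python3 - <<'E'
from h import *
print(rows([.6435,.1208,.0405]))
E
```

```text
42.3333 [0.6536 0.123  0.0702] 0.3 TZ [ 0.0172  0.0115 -0.9998]
[-0.00253319 -0.01057607  0.02947439]
```

```bash
python3 -m pendant '[[-0.0025,-0.0095,0.014,0],[0,-0.001,0.01,0],[0,0,0.004,0],[0,0,0,0]]' >/dev/null; python3 t.py; python3 - <<'E'
from h import *
print(rows([.6435,.1208,.0405]))
E
```

```text
42.6667 [0.6507 0.1219 0.0515] 0.28 TZ [ 0.0303  0.0139 -0.9994]
[-0.00121088 -0.00756571  0.01080889]
```

```bash
python3 -m pendant '[[0,0,-0.04,0],[0,0,-0.04,0],[0,0,0,0],[0,0,0,0]]' >/dev/null; python3 t.py; python3 -m pendant '[[0,-0.018,0,0],[0,0,0,0],[0,0,0,0]]' >/dev/null; python3 t.py; python3 -m pendant '[[0,0,-0.04,0],[0,0,-0.04,0],[0,0,-0.04,0],[0,0,0,0]]' >/dev/null; python3 t.py; 
```

```text
43.0 [0.6504 0.1212 0.1377] 0.28 TZ [ 0.0318  0.0142 -0.9994]
43.25 [0.6353 0.1216 0.1406] 0.27 TZ [ 0.0385  0.0154 -0.9991]
43.5833 [0.6306 0.1195 0.2609] 0.29 TZ [ 0.0307  0.0138 -0.9994]
```

```bash
python3 -m pendant '[[0,0.04,0,0],[0,0.04,0,0],[0,0,0,0]]' >/dev/null; python3 t.py; python3 -m pendant '[[0,-0.01,0,0],[0,-0.01,0,0],[0,-0.01,0,0],[0,-0.01,0,0],[0,-0.01,0,0],[0,-0.01,0,0],[0,-0.01,0,0],[0,0,0,0]]' >/dev/null; python3 t.py; 
```

```text
43.8333 [0.709  0.1198 0.2638] 0.33 TZ [ 0.0314  0.0139 -0.9994]
44.5 [0.6268 0.1188 0.256 ] 0.34 TZ [ 0.022   0.0126 -0.9997]
```

```bash
for i in 1 2 ; do python3 -m pendant '[[0,0.04,0,0],[0,0.035,0,0],[0,0,0,0]]' >/dev/null; python3 t.py; python3 -m pendant '[[0,-0.01,0,0],[0,-0.01,0,0],[0,-0.01,0,0],[0,-0.01,0,0],[0,-0.01,0,0],[0,-0.01,0,0],[0,-0.01,0,0],[0,0,0,0]]' >/dev/null; python3 t.py;done 
```

```text
44.75 [0.6964 0.1192 0.2565] 0.44 TZ [ 0.0164  0.0118 -0.9998]
45.4167 [0.6079 0.1181 0.2536] 0.49 TZ [ 0.0088  0.0111 -0.9999]
45.6667 [0.6768 0.1187 0.2545] 0.6 TZ [ 0.0049  0.0106 -0.9999]
46.3333 [0.5871 0.1173 0.2536] 0.65 TZ [-0.0018  0.0101 -0.9999]
```

```bash
for i in 1 ; do python3 -m pendant '[[0,0.04,0,0],[0,0.04,0,0],[0,0,0,0]]' >/dev/null; python3 t.py; python3 -m pendant '[[0,-0.01,0,0],[0,-0.01,0,0],[0,-0.01,0,0],[0,-0.01,0,0],[0,-0.01,0,0],[0,-0.01,0,0],[0,-0.01,0,0],[0,0,0,0]]' >/dev/null; python3 t.py;done;  python3 -m pendant '[[0,0.035,0,0],[0,0.025,0,0],[0,0,0,0],[0,0,0,0]]' >/dev/null; python3 t.py
```

```text
46.5833 [0.661  0.1182 0.2539] 0.77 TZ [-0.0052  0.0096 -0.9999]
47.25 [0.572  0.1165 0.254 ] 0.81 TZ [-0.011   0.0092 -0.9999]
47.5833 [0.6263 0.1174 0.255 ] 0.91 TZ [-0.0118  0.0092 -0.9999]
```

```bash
python3 -m pendant '[[0.003,0.005,0.04,0],[0,0.005,0.04,0],[0,0,0.04,0],[0,0,0.03,0],[0,0,0,0],[0,0,0,0]]' >/dev/null; python3 t.py; python3 - <<'E'
from h import *
print(rows([.6435,.1208,.0405]))
E
```

```text
48.0833 [0.6305 0.1226 0.1052] 0.94 TZ [-0.0061  0.0105 -0.9999]
[-0.00266866  0.01339258  0.06461374]
```

```bash
python3 -m pendant '[[-0.0025,0.009,0.035,0],[0,0,0.02,0],[0,0,0,0],[0,0,0,0]]' >/dev/null; python3 t.py; python3 - <<'E'
from h import *
print(rows([.6435,.1208,.0405]))
E
```

```text
48.4167 [0.6417 0.1217 0.058 ] 0.96 TZ [ 0.002   0.0122 -0.9999]
[-0.00110464  0.00176236  0.01752309]
```

```bash
python3 -m pendant '[[-0.001,0.0015,0.017,0],[0,0,0,0],[0,0,0,0]]' >/dev/null; python3 t.py; python3 - <<'E'
from h import *
print(rows([.6435,.1208,.0405]))
E
python3 -m pendant '[[0,0,0,0],[0,0,0,0],[0,0,0,0],[0,0,0,0],[0,0,0,0],[0,0,0,0],[0,0,0,0],[0,0,0,0]]' 0.3 30; python3 t.py
```

```text
48.6667 [0.6466 0.1217 0.049 ] 0.97 TZ [ 0.0102  0.0137 -0.9999]
[-0.00100367 -0.00319984  0.00843478]
clock: 49.33
ee_pos: [0.6491, 0.1225, 0.0564]
eef_rot: [0.701, 0.713, 0.011, 0.001]
force: [-0.3, 0.4, 0.5]
grip_width: 0.563
49.3333 [0.6491 0.1225 0.0564] 0.98 TZ [ 0.0173  0.0152 -0.9997]
```

```bash
python3 -m pendant '[[0,0,0.001,0],[0,0,0.001,0],[0,0,0.001,0],[0,0,0.001,0],[0,0,0.001,0],[0,0,0.001,0]]' 0.95; python3 - <<'E'
from h import *
s,im=grab('wrist','37');grab('top','37');print(rows([.6435,.1208,.0405])); print(tz(s))
E
```

```text
clock: 49.83
ee_pos: [0.6493, 0.1225, 0.0494]
eef_rot: [0.701, 0.713, 0.011, 0.001]
force: [-0.4, 0.4, 0.3]
grip_width: 0.945
[-0.00175851 -0.00581348  0.00865346]
[ 0.017   0.015  -0.9997]
```

View pics/wrist_37.png

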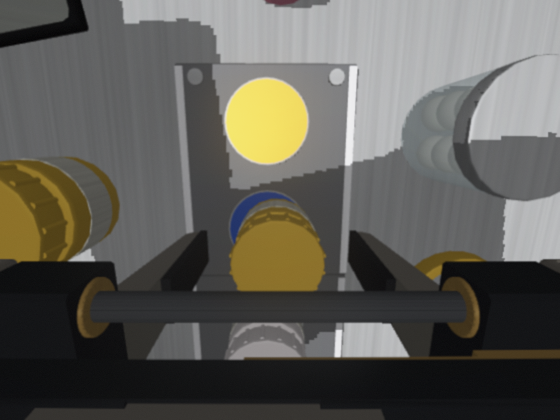

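```bash
python3 -m pendant '[[0,-0.001,0.01,0],[0,0,0.003,0],[0,0,0.001,0]]'; python3 -m pendant '[[0,0,0.001,0],[0,0,0.001,0],[0,0,0.001,0],[0,0,0.001,0]]' 0.3 30; python3 t.py;  python3 -m pendant '[[0,0,0.0005,0],[0,0,0.0005,0],[0,0,0,0]]'; python3 t.py
```

```text
clock: 50.18
ee_pos: [0.6486, 0.1228, 0.0343]
eef_rot: [0.701, 0.713, 0.012, 0.001]
force: [0.2, 0.3, -0.2]
grip_width: 0.949
clock: 50.52
ee_pos: [0.6482, 0.1228, 0.029]
eef_rot: [0.701, 0.713, 0.011, 0.001]
force: [0.4, -0.0, 0.1]
grip_width: 0.68
50.5167 [0.6482 0.1228 0.029 ] 0.97 TZ [ 0.0163  0.0149 -0.9998]
clock: 50.77
ee_pos: [0.6484, 0.1228, 0.0283]
eef_rot: [0.701, 0.713, 0.011, 0.001]
force: [-0.8, -0.5, -1.6]
grip_width: 0.559
50.7667 [0.6484 0.1228 0.0283] 0.97 TZ [ 0.0166  0.015  -0.9997]
```

```bash
python3 -m pendant '[[0,0,-0.015,0],[0,0,-0.03,0],[0,0,-0.04,0],[0,0,-0.04,0],[0,0,-0.04,0],[0,0,0,0],[0,0,0,0]]'; python3 t.py; python3 - <<'E'
from h import *
print(rows([.4512,.2966,.18]))
E
```

```text
clock: 51.35
ee_pos: [0.6425, 0.1197, 0.1964]
eef_rot: [0.701, 0.713, 0.008, -0.002]
force: [-0.4, -0.3, -3.0]
grip_width: 0.561
51.35 [0.6425 0.1197 0.1964] 0.97 TZ [ 0.0082  0.0134 -0.9999]
[ 0.17990477 -0.18837356  0.01724436]
```

```bash
python3 -m pendant '[[0.018,-0.019,-0.001,0],[0.025,-0.026,-0.001,0],[0.025,-0.026,-0.001,0],[0.025,-0.026,-0.001,0],[0.025,-0.026,0,0],[0.025,-0.026,0,0],[0.02,-0.02,0,0],[0.01,-0.01,0,0]]'; python3 -m pendant '[[0,0,0,0],[0,0,0,0]]';python3 t.py; python3 - <<'E'
from h import *
print(rows([.4512,.2966,.1263]))
E
```

```text
clock: 52.02
ee_pos: [0.4523, 0.2907, 0.1916]
eef_rot: [0.704, 0.711, 0.004, -0.002]
force: [-0.5, 0.5, -2.1]
grip_width: 0.56
clock: 52.18
ee_pos: [0.4483, 0.2921, 0.189]
eef_rot: [0.702, 0.712, 0.002, -0.003]
force: [-0.2, -0.3, -1.1]
grip_width: 0.563
52.1833 [0.4483 0.2921 0.189 ] 0.81 TZ [-0.002   0.0065 -1.    ]
[0.00406726 0.0030627  0.0627221 ]
```

```bash
python3 -m pendant '[[0.002,0.002,0.02,0],[0.002,0.001,0.02,0],[0,0,0,0],[0,0,0,0]]';python3 t.py; python3 - <<'E'
from h import *
print(rows([.4512,.2966,.1263]))
E
```

```text
clock: 52.52
ee_pos: [0.453, 0.2942, 0.1461]
eef_rot: [0.702, 0.712, 0.001, -0.003]
force: [0.3, 1.2, -1.4]
grip_width: 0.557
52.5167 [0.453  0.2942 0.1461] 0.77 TZ [-0.0026  0.0049 -1.    ]
[ 0.00227766 -0.00172176  0.019824  ]
```

```bash
python3 -m pendant '[[0.0023,-0.0017,0.01,0],[0,0,0.004,0],[0,0,0,0]]';python3 t.py; python3 - <<'E'
from h import *
print(rows([.4512,.2966,.1263]))
E
```

```text
clock: 52.77
ee_pos: [0.4527, 0.2956, 0.1318]
eef_rot: [0.703, 0.711, 0.001, -0.002]
force: [-1.0, -0.6, -0.9]
grip_width: 0.561
52.7667 [0.4527 0.2956 0.1318] 0.64 TZ [-0.0021  0.0049 -1.    ]
[ 0.0010385  -0.00146823  0.0055271 ]
```

```bash
python3 -m pendant '[[0.001,-0.0015,0.003,0],[0,0,0.003,0]]'; for i in 1 2 3 4; do python3 -m pendant '[[0,0,0.003,0]]'; done
```

```text
clock: 52.93
ee_pos: [0.4518, 0.2967, 0.1264]
eef_rot: [0.703, 0.711, 0.002, -0.002]
force: [0.3, 0.1, -1.3]
grip_width: 0.561
clock: 53.02
ee_pos: [0.452, 0.2967, 0.1237]
eef_rot: [0.703, 0.711, 0.002, -0.002]
force: [-1.6, -1.9, 3.8]
grip_width: 0.562
clock: 53.1
ee_pos: [0.452, 0.2967, 0.121]
eef_rot: [0.703, 0.711, 0.002, -0.002]
force: [-1.2, -3.1, 6.3]
grip_width: 0.561
clock: 53.18
ee_pos: [0.452, 0.2966, 0.1185]
eef_rot: [0.703, 0.711, 0.002, -0.002]
force: [-3.2, -3.6, 9.1]
grip_width: 0.562
clock: 53.27
ee_pos: [0.4519, 0.2967, 0.1172]
eef_rot: [0.703, 0.711, 0.002, -0.002]
force: [-13.0, -8.0, 49.2]
grip_width: 0.563
```

```bash
for i in 1 2 3; do python3 -m pendant '[[0,0,0.002,0],[0,0,0.002,0],[0,0,0.002,0],[0,0,0.002,0],[0,0,0.002,0],[0,0,0.002,0],[0,0,0.002,0],[0,0,0.002,0]]'; done; python3 -m pendant '[[0,0,0.002,0],[0,0,-0.01,0],[0,0,-0.02,0],[0,0,-0.025,0],[0,0,-0.025,0],[0,0,-0.01,0],[0,0,0,0]]';python3 t.py; python3 - <<'E'
from h import *
im=cv2.imread('pics/wrist_36.png')
print(rows([.64,.1985,.16]))
c=cam('top'); im=imaging.grab_frame('top'); m=cv2.cvtColor(im,cv2.COLOR_RGB2HSV).astype(int); m=(abs(m[...,0]-23)<7)&(m[...,1]>130)&(m[...,2]>70)
for a,ce,_ in blobs(m,100): print(a,ce,onz(c,ce,.014))
m=cv2.cvtColor(im,cv2.COLOR_RGB2HSV).astype(int); m=(abs(m[...,0]-112)<10)&(m[...,1]>130)&(m[...,2]>60)
for a,ce,_ in blobs(m,100): print('b',a,ce,onz(c,ce,.014))
cv2.imwrite('pics/top_40.png',im[:,:,::-1])
E
```

```text
clock: 53.93
ee_pos: [0.4518, 0.2967, 0.1174]
eef_rot: [0.703, 0.711, 0.003, -0.002]
force: [-7.3, -5.3, 23.1]
grip_width: 0.565
clock: 54.6
ee_pos: [0.4519, 0.2967, 0.1174]
eef_rot: [0.703, 0.711, 0.005, -0.001]
force: [-7.2, -5.5, 23.3]
grip_width: 0.563
clock: 55.27
ee_pos: [0.4518, 0.2967, 0.1174]
eef_rot: [0.703, 0.712, 0.006, -0.001]
force: [-6.7, -5.2, 23.4]
grip_width: 0.565
clock: 55.85
ee_pos: [0.4515, 0.2965, 0.2118]
eef_rot: [0.702, 0.712, 0.007, -0.001]
force: [0.2, -0.5, -1.4]
grip_width: 0.56
55.85 [0.4515 0.2965 0.2118] 0.75 TZ [ 0.0091  0.0117 -0.9999]
[-0.1010255   0.18671619  0.05239556]
400 [277.1 131.3] [[0.79338523 0.05730529 0.014     ]]
408 [218.6 195.3] [[0.64028308 0.1981032  0.014     ]]
770 [243.9 255.3] [[0.49813627 0.14042937 0.014     ]]
b 152 [114.5 184.5] [[0.67153461 0.44712887 0.014     ]]
b 406 [250.3 194. ] [[0.64194961 0.12345804 0.014     ]]
b 416 [435.  273.2] [[ 0.44527706 -0.30838096  0.014     ]]
```

View pics/top_40.png

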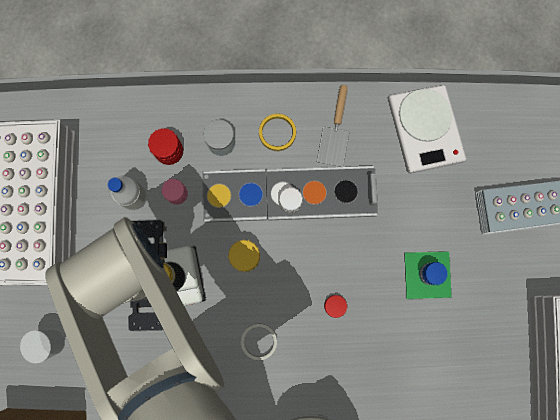

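```bash
python3 -m pendant '[[-0.012,0.02,0,0],[-0.016,0.03,0,0],[-0.016,0.03,0,0],[-0.016,0.03,0,0],[-0.016,0.03,0,0],[-0.016,0.03,0,0],[-0.01,0.015,0,0],[0,0,0,0]]'; python3 -m pendant '[[0,0,0,0]]'; python3 t.py; python3 - <<'E'
from h import *
print(rows([.6403,.1981,.0275]))
im=imaging.grab_frame('top'); cv2.imwrite('pics/top_41.png',im[:,:,::-1])
c=cam('top'); h=cv2.cvtColor(im,cv2.COLOR_RGB2HSV).astype(int)
cv2.imwrite('pics/z41.png',cv2.resize(im[170:220,190:350,::-1],None,fx=5,fy=5,interpolation=cv2.INTER_CUBIC))
E
```

```text
clock: 56.57
ee_pos: [0.6398, 0.1913, 0.1952]
eef_rot: [0.701, 0.713, 0.001, -0.004]
force: [-0.6, -0.1, -1.7]
grip_width: 0.559
clock: 56.65
ee_pos: [0.6395, 0.1905, 0.1927]
eef_rot: [0.701, 0.713, -0.0, -0.005]
force: [0.3, -1.0, -2.0]
grip_width: 0.558
56.65 [0.6395 0.1905 0.1927] 0.93 TZ [-0.0074  0.0063 -1.    ]
[0.00649384 0.00214704 0.16523377]
```

View pics/z41.png

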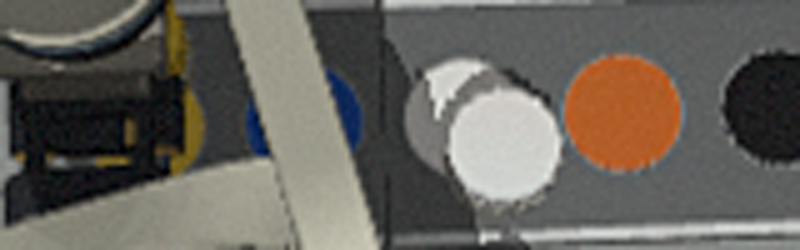

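```bash
python3 -m pendant '[[0.003,0.002,0.035,0],[0.003,0,0.04,0],[0,-0.002,0.035,0],[0,-0.002,0.02,0],[0,0,0,0],[0,0,0,0]]'; python3 t.py; python3 - <<'E'
from h import *
print(rows([.6403,.1981,.0275]))
E
```

```text
clock: 57.2
ee_pos: [0.6295, 0.2023, 0.0571]
eef_rot: [0.7, 0.715, -0.001, -0.006]
force: [-0.4, -0.1, -1.8]
grip_width: 0.562
57.2 [0.6295 0.2023 0.0571] 1.21 TZ [-0.0094  0.0067 -0.9999]
[-0.0045989   0.01099335  0.02947904]
```

```bash
python3 -m pendant '[[-0.0045,0.01,0.012,0],[0,0.001,0.006,0],[0,0,0,0],[0,0,0,0]]'; python3 t.py; python3 - <<'E'
from h import *
print(rows([.6403,.1981,.0275]))
E
```

```text
clock: 57.53
ee_pos: [0.6405, 0.2009, 0.0433]
eef_rot: [0.699, 0.715, 0.001, -0.005]
force: [0.4, 0.4, -2.0]
grip_width: 0.559
57.5333 [0.6405 0.2009 0.0433] 1.35 TZ [-0.0062  0.0083 -0.9999]
[-0.00292176 -0.00017416  0.01575567]
```

```bash
python3 -m pendant '[[-0.003,0,0.006,0],[0,0,0.003,0],[0,0,0,0]]'; python3 t.py; python3 - <<'E'
from h import *
print(rows([.6403,.1981,.0275]))
E
```

```text
clock: 57.78
ee_pos: [0.6417, 0.1988, 0.0371]
eef_rot: [0.699, 0.715, 0.003, -0.004]
force: [0.0, -0.3, -1.2]
grip_width: 0.563
57.7833 [0.6417 0.1988 0.0371] 1.37 TZ [-0.0019  0.0097 -1.    ]
[-0.00077653 -0.00135732  0.00956198]
```

```bash
python3 -m pendant '[[-0.0008,-0.0018,0.004,0],[0,0,0.003,0],[0,0,0.002,0]]'; python3 -m pendant '[[0,0,0.002,0]]'; python3 -m pendant '[[0,0,0.002,0]]'; python3 t.py
```

```text
clock: 58.03
ee_pos: [0.6402, 0.1981, 0.0286]
eef_rot: [0.699, 0.715, 0.004, -0.004]
force: [-0.6, 1.4, -0.9]
grip_width: 0.563
clock: 58.12
ee_pos: [0.6401, 0.198, 0.0275]
eef_rot: [0.699, 0.715, 0.003, -0.004]
force: [-10.6, -3.7, 31.4]
grip_width: 0.562
clock: 58.2
ee_pos: [0.6401, 0.198, 0.0275]
eef_rot: [0.699, 0.715, 0.003, -0.004]
force: [-10.4, -3.5, 31.0]
grip_width: 0.562
58.2 [0.6401 0.198  0.0275] 1.35 TZ [-0.001   0.0101 -0.9999]
```

```bash
python3 -m pendant '[[0,0,-0.0005,0]]'; python3 -m pendant '[[0,0,0,0],[0,0,0,0],[0,0,0,0],[0,0,0,0],[0,0,0,0]]' 0.95; python3 t.py; python3 -m pendant '[[0,0,-0.02,0],[0,0,-0.035,0],[0,0,-0.04,0],[0,0,-0.03,0],[0,0,0,0],[0,0,0,0]]' 1;  python3 t.py;python3 - <<'E'
from h import *
c=cam('top'); print(onz(c,[291,199],.074)); p=onz(c,[291,199],.074)[0]
print(rows([p[0],p[1],.16]))
E
```

```text
clock: 58.28
ee_pos: [0.6402, 0.198, 0.0287]
eef_rot: [0.699, 0.715, 0.003, -0.004]
force: [0.3, 0.5, -0.8]
grip_width: 0.564
clock: 58.7
ee_pos: [0.641, 0.1983, 0.0289]
eef_rot: [0.699, 0.715, 0.004, -0.003]
force: [0.0, 0.2, -0.2]
grip_width: 0.901
58.7 [0.641  0.1983 0.0289] 1.34 TZ [ 9.000e-04  1.060e-02 -9.999e-01]
clock: 59.2
ee_pos: [0.6388, 0.1963, 0.1551]
eef_rot: [0.699, 0.715, 0.001, -0.005]
force: [-0.6, -0.2, -1.4]
grip_width: 0.999
59.2 [0.6388 0.1963 0.1551] 1.34 TZ [-0.0059  0.0086 -0.9999]
[[0.61874664 0.03045784 0.074     ]]
[-0.16532675 -0.02396821 -0.00617234]
```

```bash
python3 -m pendant '[[-0.025,-0.004,-0.002,0],[-0.035,-0.005,0,0],[-0.035,-0.005,0,0],[-0.035,-0.005,0,0],[-0.022,-0.003,0,0],[0,0,0,0],[0,0,0,0]]'; python3 t.py;python3 - <<'E'
from h import *
s,im=grab('wrist','42');grab('top','42');grab('scene','42')
c=cam('wrist',s);print(proj(c,[.619,.0305,.074]));print(rows([.619,.0305,.0283]))
E
```

```text
clock: 59.78
ee_pos: [0.6167, 0.0396, 0.148]
eef_rot: [0.698, 0.716, -0.001, -0.008]
force: [-0.8, 0.9, 0.4]
grip_width: 1.0
59.7833 [0.6167 0.0396 0.148 ] 1.53 TZ [-0.0125  0.0089 -0.9999]
[[280.17854614 223.64752303]]
[-0.01193512  0.0028781   0.1201067 ]
```

View pics/wrist_42.png

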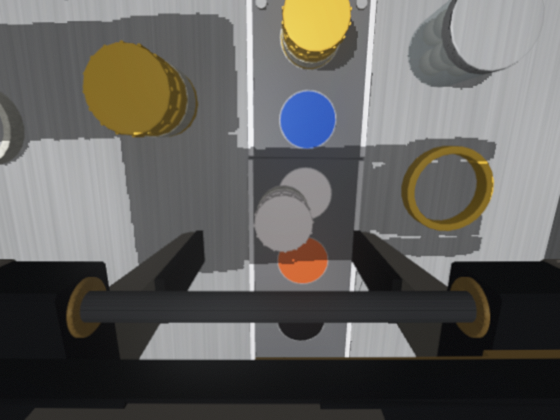

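View pics/scene_42.png

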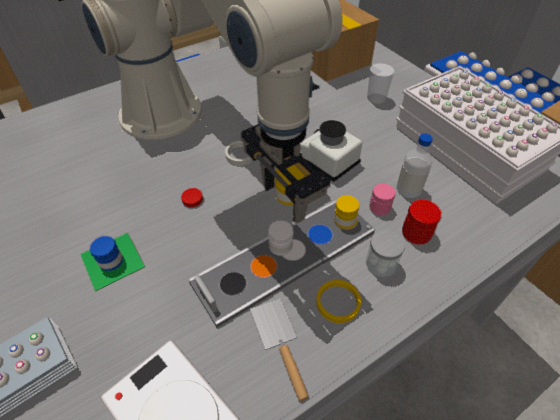

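```bash
python3 -m pendant '[[-0.006,0.003,0.035,0],[-0.003,0.001,0.035,0],[0,0,0.02,0],[0,0,0,0],[0,0,0,0]]'; python3 t.py;python3 - <<'E'
from h import *
print(rows([.6215,.0312,.0283]))
E
```

```text
clock: 60.35
ee_pos: [0.6241, 0.0398, 0.0569]
eef_rot: [0.694, 0.72, 0.002, -0.006]
force: [0.8, -1.0, 0.1]
grip_width: 1.0
60.35 [0.6241 0.0398 0.0569] 2.05 TZ [-0.006   0.0104 -0.9999]
[-0.00880543 -0.00275713  0.02847577]
```

```bash
python3 -m pendant '[[-0.0088,-0.003,0.02,0.5],[0,0,0.008,0.3],[0,0,0,0],[0,0,0,0]]'; python3 t.py;python3 - <<'E'
from h import *
print(rows([.6215,.0312,.0283]))
E
```

```text
clock: 60.68
ee_pos: [0.6243, 0.0346, 0.0323]
eef_rot: [0.698, 0.716, 0.004, -0.004]
force: [0.0, -0.1, -0.5]
grip_width: 1.004
60.6833 [0.6243 0.0346 0.0323] 1.41 TZ [-0.0013  0.0113 -0.9999]
[-0.00339739 -0.00292663  0.00393837]
```

```bash
python3 -m pendant '[[-0.0034,-0.003,0.003,0],[0,0,0,0]]'; python3 t.py; python3 -m pendant '[[0,0,0,0],[0,0,0,0],[0,0,0,0],[0,0,0,0],[0,0,0,0],[0,0,0,0],[0,0,0,0],[0,0,0,0]]' 0.3 30; python3 t.py
```

```text
clock: 60.85
ee_pos: [0.6229, 0.0319, 0.0315]
eef_rot: [0.698, 0.716, 0.005, -0.003]
force: [-0.8, -0.7, 0.3]
grip_width: 1.0
60.85 [0.6229 0.0319 0.0315] 1.48 TZ [ 0.0019  0.0115 -0.9999]
clock: 61.52
ee_pos: [0.6245, 0.0321, 0.0344]
eef_rot: [0.698, 0.716, 0.006, -0.002]
force: [0.1, 0.4, 1.0]
grip_width: 0.564
61.5167 [0.6245 0.0321 0.0344] 1.46 TZ [ 0.0057  0.0118 -0.9999]
```

```bash
python3 -m pendant '[[0,0,-0.012,0],[0,0,-0.012,0],[0,0,0,0],[0.008,0.009,0,0],[0.008,0.009,0,0],[0,0,0,0],[0,0,0,0]]'; python3 t.py;python3 - <<'E'
from h import *
print(rows([.6422,.0485,.0344]))
grab('wrist','43')
E
```

```text
clock: 62.1
ee_pos: [0.6445, 0.0502, 0.062]
eef_rot: [0.698, 0.716, 0.007, -0.002]
force: [-0.6, -0.5, -1.1]
grip_width: 0.561
62.1 [0.6445 0.0502 0.062 ] 1.44 TZ [ 0.0072  0.0121 -0.9999]
[-0.00197319 -0.00252528  0.02759335]
```

View pics/wrist_43.png

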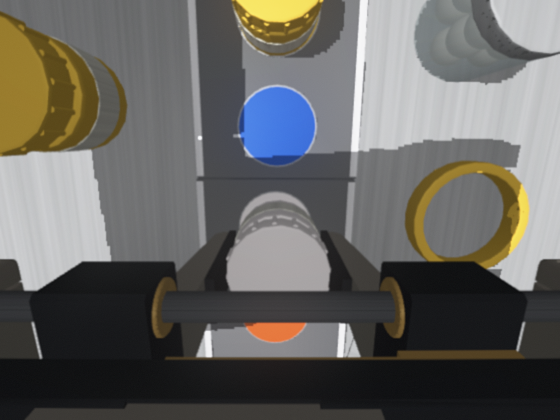

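```bash
python3 -m pendant '[[-0.002,-0.004,0.012,0],[0,0,0.007,0],[0,0,0,0]]'; python3 t.py;python3 - <<'E'
from h import *
print(rows([.6422,.0485,.0344]))
E
```

```text
clock: 62.4
ee_pos: [0.6407, 0.0488, 0.0418]
eef_rot: [0.698, 0.716, 0.007, -0.002]
force: [-0.2, 0.8, -0.8]
grip_width: 0.559
62.4 [0.6407 0.0488 0.0418] 1.49 TZ [ 0.0071  0.0122 -0.9999]
[-0.00039631  0.0014585   0.00742895]
```

```bash
python3 -m pendant '[[-0.0004,0.001,0.003,0],[0,0,0.003,0]]'; for i in 1 2 3; do python3 -m pendant '[[0,0,0.002,0]]'; done; python3 t.py
```

```text
clock: 62.57
ee_pos: [0.6416, 0.0484, 0.0354]
eef_rot: [0.698, 0.716, 0.006, -0.002]
force: [-0.1, -0.5, -1.7]
grip_width: 0.556
clock: 62.65
ee_pos: [0.6416, 0.0484, 0.0342]
eef_rot: [0.698, 0.716, 0.006, -0.002]
force: [-10.9, -0.4, 33.6]
grip_width: 0.56
clock: 62.73
ee_pos: [0.6416, 0.0484, 0.0343]
eef_rot: [0.698, 0.716, 0.006, -0.002]
force: [-11.9, -0.9, 32.7]
grip_width: 0.561
clock: 62.82
ee_pos: [0.6416, 0.0484, 0.0343]
eef_rot: [0.698, 0.716, 0.006, -0.003]
force: [-7.3, -0.1, 19.7]
grip_width: 0.563
62.8167 [0.6416 0.0484 0.0343] 1.47 TZ [ 0.0047  0.0122 -0.9999]
```

```bash
python3 -m pendant '[[0,0,-0.0005,0]]'; python3 -m pendant '[[0,0,0,0],[0,0,0,0],[0,0,0,0],[0,0,0,0],[0,0,0,0]]' 0.95; python3 t.py; python3 -m pendant '[[0,0,-0.02,0],[0,0,-0.035,0],[0,0,-0.04,0],[0,0,-0.04,0],[0,0,0,0],[0,0,0,0]]' 1;  python3 t.py;python3 - <<'E'
from h import *
print(rows([.4455,-.2945,.17])); grab('wrist','44')
E
```

```text
clock: 62.9
ee_pos: [0.6418, 0.0484, 0.0357]
eef_rot: [0.698, 0.716, 0.006, -0.002]
force: [0.1, -0.0, -1.5]
grip_width: 0.561
clock: 63.32
ee_pos: [0.6431, 0.0483, 0.0365]
eef_rot: [0.698, 0.716, 0.007, -0.002]
force: [0.6, 0.3, -0.7]
grip_width: 0.901
63.3167 [0.6431 0.0483 0.0365] 1.45 TZ [ 0.0077  0.0124 -0.9999]
clock: 63.82
ee_pos: [0.64, 0.0464, 0.1734]
eef_rot: [0.698, 0.716, 0.004, -0.004]
force: [-0.2, -0.2, -0.4]
grip_width: 0.999
63.8167 [0.64   0.0464 0.1734] 1.45 TZ [ 5.000e-04  1.190e-02 -9.999e-01]
[-0.33587931 -0.20309022 -0.00077069]
```

View pics/wrist_44.png

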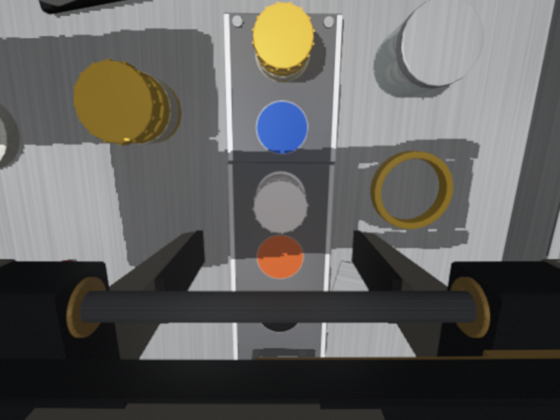

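```bash
python3 -m pendant '[[-0.022,-0.014,-0.001,0],[-0.032,-0.019,-0.001,0],[-0.032,-0.019,-0.001,0],[-0.032,-0.019,-0.001,0],[-0.032,-0.019,-0.001,0],[-0.032,-0.019,-0.001,0],[-0.032,-0.019,-0.001,0],[-0.032,-0.019,-0.001,0]]'; python3 -m pendant '[[-0.032,-0.019,-0.001,0],[-0.03,-0.018,-0.001,0],[-0.018,-0.01,0,0],[0,0,0,0],[0,0,0,0]]'; python3 t.py; python3 - <<'E'
from h import *
s,im=grab('wrist','45');print(rows([.4447,-.2938,.0283]))
c=cam('wrist',s);print(proj(c,[.4447,-.2938,.063]))
m=cv2.cvtColor(im,cv2.COLOR_RGB2HSV).astype(int); m=(abs(m[...,0]-112)<10)&(m[...,1]>130)&(m[...,2]>50)
for a,ce,_ in blobs(m,500): print(a,ce,onz(c,ce,.063))
E
```

```text
clock: 64.53
ee_pos: [0.4941, -0.2051, 0.1678]
eef_rot: [0.694, 0.719, 0.003, -0.008]
force: [0.2, -0.2, -0.3]
grip_width: 1.002
clock: 64.95
ee_pos: [0.4403, -0.2939, 0.1618]
eef_rot: [0.697, 0.717, 0.002, -0.013]
force: [0.6, -0.6, 0.2]
grip_width: 0.998
64.95 [ 0.4403 -0.2939  0.1618] 1.68 TZ [-0.0162  0.0206 -0.9997]
[-0.00326036  0.00635657  0.13334886]
[[283.06099554 208.13223797]]
2224 [284.9 209.8] [[ 0.44649148 -0.29536073  0.063     ]]
```

View pics/wrist_45.png

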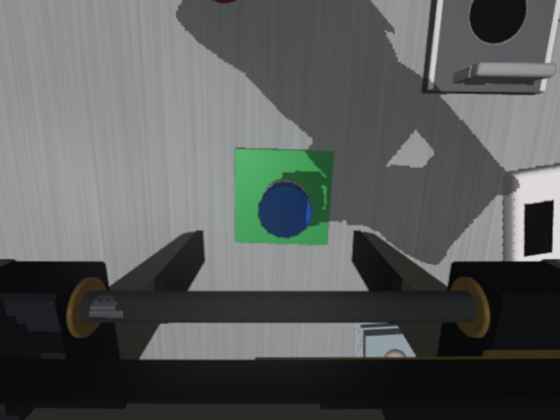

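```bash
python3 -m pendant '[[-0.003,0.003,0.035,0],[-0.001,0.002,0.035,0],[0,0,0.03,0],[0,0,0,0],[0,0,0,0]]'; python3 t.py;python3 - <<'E'
from h import *
print(rows([.4455,-.2947,.02]))
E
```

```text
clock: 65.42
ee_pos: [0.4483, -0.2908, 0.0584]
eef_rot: [0.695, 0.719, 0.002, -0.012]
force: [0.2, -0.6, 1.0]
grip_width: 1.001
65.4167 [ 0.4483 -0.2908  0.0584] 1.98 TZ [-0.0142  0.0204 -0.9997]
[-0.00456663 -0.00244415  0.03831628]
```

```bash
python3 -m pendant '[[-0.0045,-0.003,0.02,0.3],[0,-0.001,0.015,0.3],[0,0,0,0]]'; python3 t.py;python3 - <<'E'
from h import *
print(rows([.4455,-.2947,.02]))
E
```

```text
clock: 65.67
ee_pos: [0.4473, -0.2934, 0.026]
eef_rot: [0.697, 0.717, 0.003, -0.011]
force: [0.0, 0.6, -0.9]
grip_width: 0.999
65.6667 [ 0.4473 -0.2934  0.026 ] 1.57 TZ [-0.0116  0.0191 -0.9998]
[-0.00138184 -0.00172993  0.0060327 ]
```

```bash
python3 -m pendant '[[-0.0014,-0.002,0.005,0],[0,0,0,0]]'; python3 t.py; python3 -m pendant '[[0,0,0,0],[0,0,0,0],[0,0,0,0],[0,0,0,0],[0,0,0,0],[0,0,0,0],[0,0,0,0],[0,0,0,0]]' 0.3 30; python3 t.py
```

```text
clock: 65.83
ee_pos: [0.447, -0.2947, 0.0234]
eef_rot: [0.697, 0.717, 0.003, -0.01]
force: [0.0, 0.2, -0.8]
grip_width: 0.998
65.8333 [ 0.447  -0.2947  0.0234] 1.67 TZ [-0.0097  0.0179 -0.9998]
clock: 66.5
ee_pos: [0.4495, -0.296, 0.0282]
eef_rot: [0.696, 0.718, 0.004, -0.007]
force: [-0.3, 0.5, -0.1]
grip_width: 0.562
66.5 [ 0.4495 -0.296   0.0282] 1.71 TZ [-0.0045  0.0145 -0.9999]
```

```bash
python3 -m pendant '[[0,0,-0.015,0],[0,0,-0.03,0],[0,0,-0.04,0],[0,0,-0.04,0],[0,0,-0.04,0],[0,0,-0.02,0],[0,0,0,0]]'; python3 t.py; python3 -m pendant '[[0.02,0,-0.001,0],[0.035,0,-0.001,0],[0.035,0,-0.001,0],[0.035,0,-0.001,0],[0.035,0,-0.001,0],[0.035,0,-0.001,0],[0.035,0,-0.001,0],[0.035,0,-0.001,0]]'; python3 t.py; python3 - <<'E'
from h import *
print(rows([.4512,.2966,.2]))
E
```

```text
clock: 67.08
ee_pos: [0.4477, -0.297, 0.2173]
eef_rot: [0.697, 0.717, 0.003, -0.012]
force: [1.7, -0.8, -1.6]
grip_width: 0.563
67.0833 [ 0.4477 -0.297   0.2173] 1.69 TZ [-0.0126  0.0202 -0.9997]
clock: 67.75
ee_pos: [0.4367, -0.0279, 0.2216]
eef_rot: [0.7, 0.714, 0.0, -0.013]
force: [1.1, 0.4, -1.7]
grip_width: 0.563
67.75 [ 0.4367 -0.0279  0.2216] 1.11 TZ [-0.0176  0.0186 -0.9997]
[0.3236785  0.0211284  0.02741168]
```

```bash
python3 -m pendant '[[0.035,0.002,0,0],[0.035,0.002,0,0],[0.035,0.002,0,0],[0.035,0.002,0,0],[0.035,0.002,0,0],[0.035,0.002,0,0],[0.035,0.002,0,0],[0.035,0.002,0,0]]'; python3 -m pendant '[[0.024,0.004,0,0],[0.012,0,0,0],[0,0,0,0],[0,0,0,0]]'; python3 t.py; python3 - <<'E'
from h import *
print(rows([.4512,.2966,.137]))
E
```

```text
clock: 68.42
ee_pos: [0.4383, 0.265, 0.2141]
eef_rot: [0.7, 0.714, -0.006, -0.016]
force: [0.4, -0.5, -2.4]
grip_width: 0.558
clock: 68.75
ee_pos: [0.4383, 0.3076, 0.2078]
eef_rot: [0.698, 0.716, -0.009, -0.017]
force: [0.2, -0.2, -2.0]
grip_width: 0.56
68.75 [0.4383 0.3076 0.2078] 1.44 TZ [-0.0373  0.0114 -0.9992]
[-0.01214104  0.01521067  0.07014306]
```

```bash
for i in 1 2; do python3 -m pendant '[[-0.001,0.001,-0.01,0],[-0.001,0.001,-0.01,0],[-0.001,0.001,-0.01,0],[-0.001,0.001,-0.01,0],[0,0,-0.01,0],[0,0,-0.01,0],[0,0,-0.01,0],[0,0,-0.01,0]]' >/dev/null; python3 t.py;  python3 -m pendant '[[0,0,0.04,0],[0,0,0.04,0],[0,0,0,0],[0,0,0,0]]' >/dev/null; python3 t.py; done
```

```text
69.4167 [0.4458 0.295  0.2946] 1.07 TZ [-0.0391  0.0086 -0.9992]
69.75 [0.4472 0.2984 0.222 ] 1.07 TZ [-0.0279  0.0159 -0.9995]
70.4167 [0.4574 0.2943 0.3232] 1.1 TZ [-0.0172  0.0222 -0.9996]
70.75 [0.4609 0.2989 0.2529] 1.1 TZ [-0.004   0.0304 -0.9995]
```

```bash
python3 -m pendant '[[0,-0.004,0.035,0],[0,-0.004,0.03,0],[0,-0.003,0.02,0],[0,0,0,0],[0,0,0,0]]'; python3 t.py; python3 - <<'E'
from h import *
print(rows([.4512,.2966,.137]))
E
```

```text
clock: 71.17
ee_pos: [0.455, 0.3047, 0.1772]
eef_rot: [0.7, 0.714, 0.015, -0.011]
force: [0.2, -0.9, -0.8]
grip_width: 0.56
71.1667 [0.455  0.3047 0.1772] 1.11 TZ [ 0.0052  0.0362 -0.9993]
[-0.00952148 -0.00415785  0.03989284]
```

```bash
python3 -m pendant '[[-0.0085,-0.004,0.02,0],[0,0,0.008,0],[0,0,0,0],[0,0,0,0]]'; python3 t.py; python3 - <<'E'
from h import *
print(rows([.4512,.2966,.137]))
E
```

```text
clock: 71.5
ee_pos: [0.4567, 0.3004, 0.1574]
eef_rot: [0.7, 0.714, 0.02, -0.01]
force: [0.1, -0.2, -1.0]
grip_width: 0.561
71.5 [0.4567 0.3004 0.1574] 1.09 TZ [ 0.014  0.042 -0.999]
[-0.00451828 -0.00592039  0.02011625]
```

```bash
python3 -m pendant '[[-0.0045,-0.007,0.014,0],[0,0,0,0]]'; python3 t.py; python3 - <<'E'
from h import *
print(rows([.4512,.2966,.137]))
E
```

```text
clock: 71.67
ee_pos: [0.4524, 0.298, 0.1465]
eef_rot: [0.7, 0.714, 0.022, -0.009]
force: [-0.6, -0.6, -2.1]
grip_width: 0.561
71.6667 [0.4524 0.298  0.1465] 1.07 TZ [ 0.0182  0.0448 -0.9988]
[-0.00176544 -0.00143569  0.00942101]
```

```bash
python3 -m pendant '[[-0.003,-0.002,0.006,0],[0,0,0.003,0]]'; python3 -m pendant '[[0,0,0.003,0]]';python3 -m pendant '[[0,0,0.003,0]]';python3 -m pendant '[[0,0,0.003,0]]'; python3 t.py
```

```text
clock: 71.83
ee_pos: [0.4527, 0.2967, 0.14]
eef_rot: [0.7, 0.714, 0.025, -0.009]
force: [-1.3, 0.1, -1.6]
grip_width: 0.559
clock: 71.92
ee_pos: [0.4536, 0.2973, 0.1378]
eef_rot: [0.7, 0.714, 0.025, -0.008]
force: [0.3, 0.7, 2.5]
grip_width: 0.56
clock: 72.0
ee_pos: [0.4538, 0.2976, 0.1353]
eef_rot: [0.7, 0.714, 0.025, -0.009]
force: [-3.1, -1.6, 3.4]
grip_width: 0.562
clock: 72.08
ee_pos: [0.4539, 0.2977, 0.1325]
eef_rot: [0.7, 0.714, 0.025, -0.009]
force: [-4.1, -1.9, 6.7]
grip_width: 0.558
72.0833 [0.4539 0.2977 0.1325] 1.07 TZ [ 0.023   0.048  -0.9986]
```

```bash
for i in 1 2 ; do python3 -m pendant '[[0,0,0.003,0]]'; done;  python3 -m pendant '[[0,0,0.002,0]]'; python3 t.py
```

```text
clock: 72.17
ee_pos: [0.4539, 0.2978, 0.1299]
eef_rot: [0.7, 0.714, 0.025, -0.009]
force: [-3.0, -3.9, 9.8]
grip_width: 0.561
clock: 72.25
ee_pos: [0.4544, 0.2987, 0.1283]
eef_rot: [0.7, 0.714, 0.026, -0.009]
force: [-8.5, -0.9, 36.1]
grip_width: 0.562
clock: 72.33
ee_pos: [0.4545, 0.2991, 0.1282]
eef_rot: [0.7, 0.714, 0.026, -0.009]
force: [-10.0, -9.3, 34.1]
grip_width: 0.562
72.3333 [0.4545 0.2991 0.1282] 1.06 TZ [ 0.0228  0.0492 -0.9985]
```

```bash
for i in 1 2 3; do python3 -m pendant '[[-0.0002,-0.0002,0.002,0],[-0.0002,-0.0002,0.002,0],[-0.0002,-0.0002,0.002,0],[-0.0002,-0.0002,0.002,0],[-0.0002,-0.0002,0.002,0],[-0.0002,-0.0002,0.002,0],[-0.0002,-0.0002,0.002,0],[-0.0002,-0.0002,0.002,0]]'; done; python3 t.py;
```

```text
clock: 73.0
ee_pos: [0.4544, 0.299, 0.1284]
eef_rot: [0.699, 0.714, 0.026, -0.009]
force: [-6.5, -5.9, 24.2]
grip_width: 0.562
clock: 73.67
ee_pos: [0.4544, 0.299, 0.1284]
eef_rot: [0.699, 0.715, 0.027, -0.009]
force: [-6.7, -6.2, 25.1]
grip_width: 0.56
clock: 74.33
ee_pos: [0.4544, 0.299, 0.1284]
eef_rot: [0.699, 0.715, 0.028, -0.01]
force: [-7.2, -5.3, 25.1]
grip_width: 0.56
74.3333 [0.4544 0.299  0.1284] 1.27 TZ [ 0.0259  0.054  -0.9982]
```

```bash
python3 - <<'E'
from h import *
grab('scene','50')
E
python3 -m pendant '[[0,0,-0.01,0],[0,0,-0.02,0],[0,0,-0.03,0],[0,0,-0.03,0],[0,0,0,0]]';python3 t.py; python3 - <<'E'
from h import *
print(rows([.642,.1235,.19]))
c=cam('top');im=imaging.grab_frame('top'); cv2.imwrite('pics/top_51.png',im[:,:,::-1])
E
```

```text
clock: 74.8
ee_pos: [0.4528, 0.2945, 0.2218]
eef_rot: [0.699, 0.715, 0.028, -0.009]
force: [1.4, 0.4, -0.8]
grip_width: 0.558
74.8 [0.4528 0.2945 0.2218] 1.28 TZ [ 0.0262  0.0539 -0.9982]
[-0.17691015  0.18438301  0.02749253]
```

View pics/scene_50.png

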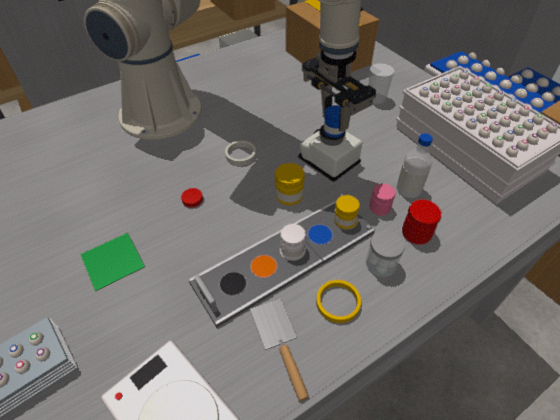

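View pics/top_51.png

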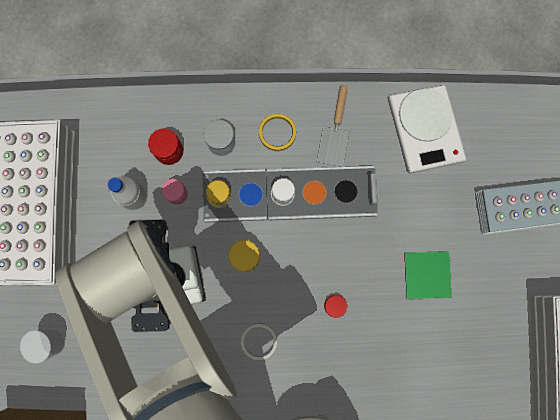

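```bash
python3 -m pendant '[[-0.017,0.018,0,0],[-0.025,0.026,0,0],[-0.025,0.026,0,0],[-0.025,0.026,0,0],[-0.025,0.026,0,0],[-0.025,0.026,0,0],[-0.018,0.018,0,0],[0,0,0,0]]'; python3 -m pendant '[[0,0,0,0]]'; python3 t.py; python3 - <<'E'
from h import *
print(rows([.642,.1235,.1]))
E
```

```text
clock: 75.52
ee_pos: [0.6256, 0.1319, 0.2034]
eef_rot: [0.697, 0.717, 0.024, -0.012]
force: [-0.1, 0.1, -1.8]
grip_width: 0.564
clock: 75.6
ee_pos: [0.6254, 0.1309, 0.2012]
eef_rot: [0.697, 0.716, 0.023, -0.013]
force: [-0.8, -0.0, -1.4]
grip_width: 0.559
75.6 [0.6254 0.1309 0.2012] 1.49 TZ [ 0.0139  0.051  -0.9986]
[-0.01290246  0.01481478  0.1009592 ]
```

```bash
python3 -m pendant '[[-0.006,0.006,0.03,0],[-0.006,0.006,0.03,0],[0,0,0.03,0],[0,0,0.02,0],[0,0,0,0],[0,0,0,0]]'; python3 t.py; python3 - <<'E'
from h import *
print(rows([.642,.1235,.0384]))
grab('wrist','52')
E
```

```text
clock: 76.1
ee_pos: [0.6347, 0.1284, 0.0827]
eef_rot: [0.697, 0.717, 0.022, -0.015]
force: [-0.0, 0.2, -1.1]
grip_width: 0.562
76.1 [0.6347 0.1284 0.0827] 1.59 TZ [ 0.009   0.0513 -0.9986]
[-0.00733065  0.00668128  0.04402038]
```

View pics/wrist_52.png

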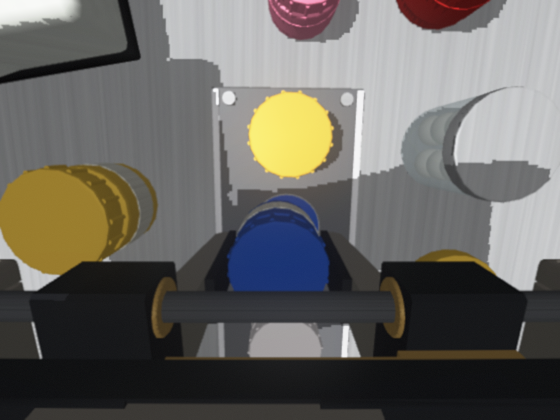

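```bash
python3 -m pendant '[[-0.007,0.0065,0.015,0],[0,0,0.008,0],[0,0,0,0]]'; python3 t.py; python3 - <<'E'
from h import *
print(rows([.642,.1228,.0384]))
E
```

```text
clock: 76.4
ee_pos: [0.6427, 0.1248, 0.0631]
eef_rot: [0.696, 0.717, 0.023, -0.014]
force: [-0.3, 0.0, -0.5]
grip_width: 0.564
76.4 [0.6427 0.1248 0.0631] 1.69 TZ [ 0.0133  0.0524 -0.9985]
[-0.00324848 -0.00111044  0.02456961]
```

```bash
python3 -m pendant '[[-0.0032,-0.001,0.01,0],[0,0,0.005,0],[0,0,0,0]]'; python3 t.py; python3 - <<'E'
from h import *
print(rows([.642,.1228,.0384]))
E
```

```text
clock: 76.65
ee_pos: [0.643, 0.1233, 0.05]
eef_rot: [0.696, 0.718, 0.025, -0.012]
force: [-0.7, -0.4, -1.3]
grip_width: 0.562
76.65 [0.643  0.1233 0.05  ] 1.72 TZ [ 0.0173  0.0533 -0.9984]
[-0.00105269 -0.00124968  0.01154705]
```

```bash
python3 -m pendant '[[-0.001,-0.0018,0.006,0],[0,0,0.003,0]]';  for i in 1 2 3; do python3 -m pendant '[[0,0,0.002,0]]'; done; python3 t.py
```

```text
clock: 76.82
ee_pos: [0.6417, 0.1229, 0.0415]
eef_rot: [0.696, 0.718, 0.026, -0.012]
force: [0.1, 0.2, -1.6]
grip_width: 0.561
clock: 76.9
ee_pos: [0.6418, 0.123, 0.0394]
eef_rot: [0.696, 0.718, 0.026, -0.012]
force: [-0.3, 0.1, -1.4]
grip_width: 0.562
clock: 76.98
ee_pos: [0.642, 0.1236, 0.0384]
eef_rot: [0.696, 0.717, 0.026, -0.012]
force: [-8.7, -1.7, 33.0]
grip_width: 0.558
clock: 77.07
ee_pos: [0.642, 0.1236, 0.0384]
eef_rot: [0.696, 0.718, 0.026, -0.012]
force: [-9.4, -5.1, 30.2]
grip_width: 0.559
77.0667 [0.642  0.1236 0.0384] 1.73 TZ [ 0.0185  0.0543 -0.9984]
```

```bash
python3 -m pendant '[[0,0,-0.0005,0]]'; python3 -m pendant '[[0,0,0,0],[0,0,0,0],[0,0,0,0],[0,0,0,0],[0,0,0,0]]' 0.95; python3 t.py; python3 -m pendant '[[0.001,0,-0.02,0],[0.001,0,-0.03,0],[0.001,0,-0.03,0],[0,0,-0.04,0],[0,0,-0.03,0],[0,0,0,0]]' 1;  python3 t.py;python3 - <<'E'
from h import *
grab('wrist','53');grab('scene','53')
E
```

```text
clock: 77.15
ee_pos: [0.642, 0.1236, 0.0398]
eef_rot: [0.696, 0.718, 0.026, -0.012]
force: [0.5, 0.2, -2.1]
grip_width: 0.559
clock: 77.57
ee_pos: [0.6433, 0.1238, 0.0406]
eef_rot: [0.696, 0.718, 0.027, -0.011]
force: [0.2, 0.3, 1.3]
grip_width: 0.897
77.5667 [0.6433 0.1238 0.0406] 1.73 TZ [ 0.0213  0.0547 -0.9983]
clock: 78.07
ee_pos: [0.6374, 0.1182, 0.192]
eef_rot: [0.696, 0.718, 0.023, -0.014]
force: [0.6, 0.1, 0.1]
grip_width: 0.998
78.0667 [0.6374 0.1182 0.192 ] 1.74 TZ [ 0.0123  0.0532 -0.9985]
```

View pics/wrist_53.png

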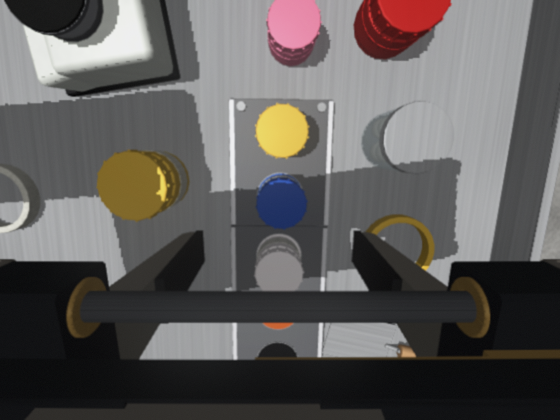

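```bash
python3 -m pendant '[[0.02,-0.022,-0.003,0],[0.025,-0.026,-0.002,0],[0.025,-0.026,0,0],[0.025,-0.026,0,0],[0.025,-0.026,0,0],[0.025,-0.026,0,0],[0.015,-0.015,0,0],[0,0,0,0]]'; python3 t.py; python3 - <<'E'
from rails import *
s,im=grab('top','60'); grab('scene','60')
run('pics/top_60.png',(206,262),(272,370),((163,178),(212,224)))
h=cv2.cvtColor(im,cv2.COLOR_RGB2HSV).astype(int); c=cam('top')
for k,m in {'yel':(abs(h[...,0]-23)<7)&(h[...,1]>130)&(h[...,2]>70),'blue':(abs(h[...,0]-112)<10)&(h[...,1]>130)&(h[...,2]>50),'white':(h[...,2]>180)&(h[...,1]<40)}.items():
    q=np.zeros_like(m);q[168:220,200:300]=m[168:220,200:300]
    for a,ce,_ in blobs(q,150): print(k,a,ce,onz(c,ce,.074)[0,:2])
cv2.imwrite('pics/z60.png',cv2.resize(im[155:230,190:390,::-1],None,fx=4,fy=4,interpolation=cv2.INTER_CUBIC))
E
```

```text
clock: 78.83
ee_pos: [0.4498, 0.2733, 0.1836]
eef_rot: [0.698, 0.716, 0.012, -0.02]
force: [0.3, -0.9, 0.3]
grip_width: 1.002
78.8333 [0.4498 0.2733 0.1836] 1.43 TZ [-0.0121  0.0439 -0.999 ]
top rack yaw 1.98 x at y=.0857 0.7005 n 17 56 rms 0.001
top mod yaw 0.9 x at y=.0857 0.6993 n 98 98 rms 0.00039
bot rack yaw 1.0 x at y=.0857 0.5856 n 56 56 rms 0.00039
bot mod yaw 1.03 x at y=.0857 0.5848 n 98 98 rms 0.00025
yel 464 [217.5 192.1] [0.63750308 0.19487051]
blue 444 [249.7 190.3] [0.64020659 0.12261575]
white 382 [282.9 189.4] [0.64089198 0.04812449]
```

View pics/z60.png

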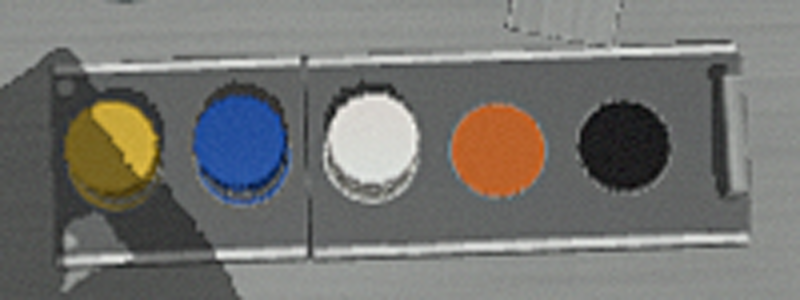

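View pics/scene_60.png

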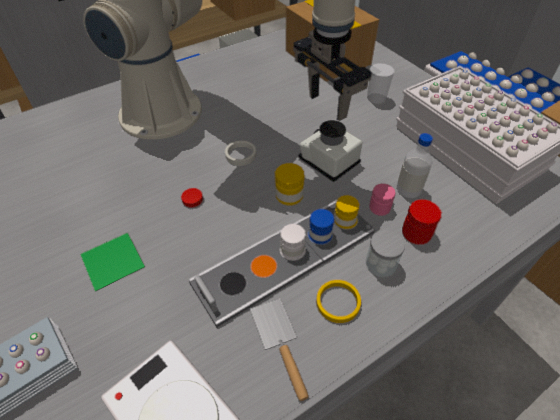

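```bash
python3 - <<'E'
from h import *
c=cam('top')
for f in ('5','14','22','23','40','60'):
    g=cv2.cvtColor(cv2.imread(f'pics/top_{f}.png'),cv2.COLOR_BGR2GRAY).astype(float)
    print(f,'rail',g[169:172,260:276].max(0).astype(int), 'botrail',g[215:220,260:276].max(0).astype(int),'mid',g[198:208,260:276].mean(0).astype(int))
d=np.diff(onz(c,[[266,195],[267,195]],.014)[:,1]);print('mm/px',d)
def col(f,m):
    im=cv2.imread(f);h=cv2.cvtColor(im,cv2.COLOR_BGR2HSV).astype(int);return onz(c,max(blobs(m(h),60),key=lambda b:b[0])[1],.014)[0,:2]
for f in ('23','40','60'): print(f,'orange',col(f'pics/top_{f}.png',lambda h:(abs(h[...,0]-9)<6)&(h[...,1]>150)&(h[...,2]>60)))
E
```

```text
5 rail [225 214 215 218 225 108 118 221 226 219 217 213 214 218 218 215] botrail [125 125 122 128 127 130 112  65  94 125 129 127 127 118 122 120] mid [65 66 63 61 62 64 62 59 61 61 63 61 65 77 85 92]
14 rail [225 216 215 218 226 121  82 201 207 204 199 199 197 198 193 197] botrail [123 126 122 125 126 130 111  62  99 131 136 138 135 133 133 130] mid [66 66 63 61 62 62 64 56 61 61 61 62 62 71 78 87]
22 rail [227 219 220 219 224 114 124 212 220 216 207 209 211 210 207 208] botrail [128 125 125 124 125 129 114  54  89 121 119 119 123 124 118 123] mid [67 67 62 61 62 64 62 58 62 62 61 61 72 82 89 96]
23 rail [222 217 218 217 225 114 122 215 217 216 210 207 206 209 206 211] botrail [126 125 122 124 126 127 116  57  99 120 118 116 119 119 116 115] mid [105 109 109 108 107 107 112  94 107 107 106 106 125 136 154 161]
40 rail [217 207 207 209 216 107 121 203 206 207 198 197 200 197 196 196] botrail [209 206 207 208 209 216 188  86 143 201 199 198 195 194 194 192] mid [ 98 104 104 102 103 103 106  91 102 102 100 100 119 130 147 154]
60 rail [208 204 205 207 213 105 116 199 208 205 194 194 200 194 193 194] botrail [205 203 201 205 204 212 177  87 144 196 195 196 192 191 192 187] mid [ 97 103 102 100 100 101 105  89  99  99 100 100 114 122 113 105]
mm/px [-0.00235239]
23 orange [ 0.64354213 -0.02703423]
40 orange [ 0.64378156 -0.02704145]
60 orange [ 0.64378156 -0.02704145]
```

```bash
python3 - <<'E'
from h import *
c=cam('top')
print(proj(c,[[.6403,.1981,.074],[.642,.1235,.074],[.6422,.0481,.074]]))
im=cv2.imread('pics/top_60.png');h=cv2.cvtColor(im,cv2.COLOR_BGR2HSV).astype(int)
m=((abs(h[...,0]-23)<9)&(h[...,1]>110)&(h[...,2]>50)).astype(np.uint8)*255
z=np.zeros_like(m);z[168:215,200:240]=m[168:215,200:240]
k=max(cv2.findContours(z,cv2.RETR_EXTERNAL,cv2.CHAIN_APPROX_NONE)[0],key=cv2.contourArea)
print(cv2.boundingRect(k),cv2.minEnclosingCircle(k))
cv2.imwrite('pics/z61.png',cv2.resize(im[170:215,195:265],None,fx=10,fy=10,interpolation=cv2.INTER_CUBIC))
E
```

```text
[[216.05624667 190.8985357 ]
 [249.29506085 189.51948524]
 [282.89808664 188.82603417]]
(206, 180, 24, 27) ((218.5, 193.0), 13.756916999816895)
```

View pics/z61.png

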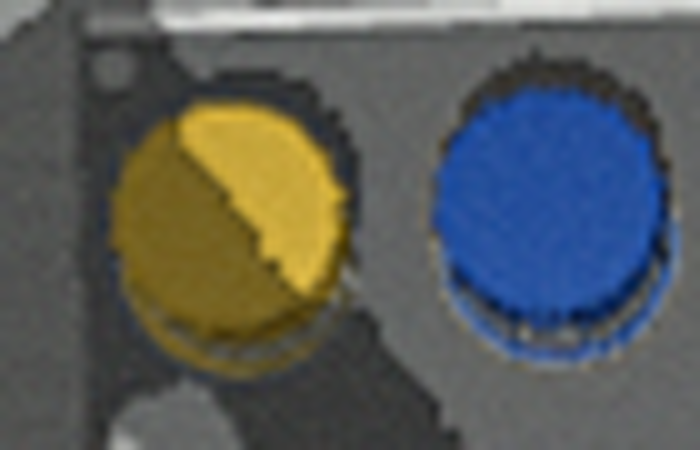

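```bash
python3 -m pendant '[[0,0,-0.02,0],[0,0,-0.02,0],[0,0,0,0],[0,0,0,0]]'; python3 - <<'E'
from h import *
im=cv2.imread('pics/top0.png').astype(int); im2=imaging.grab_frame('top')[:,:,::-1].astype(int)
def f(a,b,reg):
    h=cv2.cvtColor(a.astype(np.uint8),cv2.COLOR_BGR2HSV).astype(int);m=b(h);q=np.zeros_like(m);y0,y1,x0,x1=reg;q[y0:y1,x0:x1]=m[y0:y1,x0:x1]
    return [x[1] for x in blobs(q,100)]
for a in (im,im2):
    print('lid',f(a,lambda h:((h[...,0]<4)|(h[...,0]>175))&(h[...,1]>140),(290,325,320,350)),'tape',f(a,lambda h:(abs(h[...,0]-23)<7)&(h[...,1]>130),(105,160,250,305)),'spray',f(a,lambda h:(abs(h[...,0]-112)<10)&(h[...,1]>130),(170,210,100,140)))
print(env.close_job())
E
```

```text
clock: 79.27
ee_pos: [0.4547, 0.2663, 0.2205]
eef_rot: [0.699, 0.715, 0.009, -0.019]
force: [0.1, 0.3, -0.4]
grip_width: 1.0
lid [array([335.4, 305.9])] tape [array([277.1, 131.4])] spray [array([114.7, 184.5])]
lid [array([335.4, 305.9])] tape [array([277.1, 131.4])] spray [array([114.7, 184.5])]
the job is handed in; nothing more can be done
None
```

The job is done and handed in at about 79 s of the 210 s; no verdict is reported. Only the white, yellow and blue pots were there; orange and black were absent.

**Rack:** I pulled the loose half by its handle until it butted against the fixed half. In the last top picture the two rails are in line (about 1 mm sideways, within about 0.2° on the side I could measure cleanly). The seam looks the same as when it was pressed shut.

**Mixing:** I pressed white, then yellow, then blue onto the platform. Each one bottomed out against the hard stop and was held there at about 23–25 N for about 2.1 s. At contact the pots were within about 4 mm of the platform centre.

**Swap and placing:** Blue waited on the green mat while yellow went to the yellow disc. White was knocked about 3 cm off its disc during the run, and I put it back without mixing it again.

**Last checks:**
- **Pots:** All three stand upright on their own discs. White and blue are within about 2 mm of the middle. Yellow's picture put it about 3 mm off while its release position read centred, and I left it as it was.
- **Bystanders:** The red lid, tape roll and spray bottle have not moved in the top view. The jar and spatula I judged by eye only.
- **Tool tilt:** The tool had drifted about 3° off vertical when it pressed and released blue. I could only partly correct this.

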